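# Slide the heat block along the bent gas line and lock it on the port

## Task

Pick up the bored aluminium heat block from the bench, thread it onto the free end of the bent gas line and slide it along, turning it with the bend and not forcing it, until it butts against the spectrometer's heated port and leaves no cold joint. Then swing the red-barred locking bail right over and down behind the block so that it is locked in place, and let go. Leave the wrench, the amber flask and the steel ring where they are.

Things in the scene. Friction and masses are not known exactly. Their poses are not given: they have to be found in the camera images.
- spectrometer: Cream and grey bench spectrometer, fixed, with heated gas port and bent gas line. Origin on the bench directly under the centre of the port's face; z up; x level, the way the line leaves the port; y level, across the line. Housing: x -375 to -75 mm, y -130 to 210, top at z = 204. Port axis at z = 180: neck 30 mm thick from the housing to x -28, then a dark steel port block 40 x 40 mm, x -30 to 0.
- port_face (a point): Centre of the port block's flat face, where the gas line leaves it; 180 mm above the bench; axes as spectrometer. The line is one rigid steel tube 12.7 mm thick lying in the upright plane y = 0, level and straight for its first 82 mm. A block let go on the level part stays, hanging about 4.5 mm low on the tube.
- bend_start (a point): Point on the tube's axis where the bend starts, 82 mm from the port face; axes as spectrometer. From here the tube bends downward through 40 degrees, centre-line radius 160 mm, arc length 112 mm (the bend ends 103 mm further out along x and 37 mm lower), then a straight tail runs 45 mm to the free end.
- tube_end (a point): Centre of the tube's free end, 114 mm above the bench and 219 mm out from the port face. Its x axis points out of the end along the tube, 40 degrees below level; y level as on the spectrometer. The end is clear all round; a block let go on the slope slides off.
- tube_slope (a point): Point on the tube's axis on the straight sloping tail, 32 mm back from the free end; axes as tube_end.
- block: Bored heat block, plain aluminium, loose, about 0.21 kg: 64 mm long, 40 x 40 mm square, with a round 22 mm bore right through it lengthwise; both ends alike. Origin at its centre; its x axis runs along the bore. It starts lying on a flat side, centre 20 mm above the bench. Grip it across its 40 mm width.
- bail_pivot (a point): Centre of the bail's level pivot on the port, 10 mm behind the port face, on the tube's axis (180 mm above the bench); axes as spectrometer. The bail turns about y here.
- bail_bar (a point): Centre of the bail's cross-bar: a red round grip 10 mm thick and 50 mm long, parallel to the spectrometer's y, 83 mm from the pivot. The bail is a U of steel wire, its two arms 58 mm apart, open between arms and bar. Takes about 1 N at the bar to move and stays where it is left.
- bail (a joint): Angle a of the bail in rad. 0 = shut: bar 12.5 mm above the tube's axis and 82 mm out from the pivot, just behind a seated block (3 mm play). Grows as it swings up and back: bar at pivot + 83 mm x (cos(a + 0.151) along x, sin(a + 0.151) up); upright at 1.42, stop at 2.25. Starts leaning back, 1.86 to 2.11. It passes the block only if that is within about 2 mm of the port.
- wrench: Bystander: steel wrench, 180 mm long, lying on the bench; leave it.
- flask: Bystander: amber bottle, 56 mm thick, 100 mm tall, black cap; leave it.
- window_ring: Bystander: flat steel ring, 64 mm across, 14 mm high; leave it.
Things that resemble listed ones, but are neither listed nor needed, are in the scene too. Of the things that look like the block, take the one that is farthest to the robot's left at the start.

How it is judged:
By the outcome, as a careful person would: the job done as asked, in the order asked, and still so for the second after the job is handed in, with the robot touching nothing.
It also fails if it takes over 64 s, if anything falls off the work surface, if the arm or the gripper's body presses on something with over 40 N, if the wrist force passes 120 N, or if a joint passes its speed limit or range.

## Robot

A 6-joint arm with a two-finger parallel gripper is mounted at the origin on the work surface. World frame = base frame: x ahead of the robot, y to its left, z up, the work surface at z = 0. Lengths are in m, angles in rad, forces in N, time in s.
With the tool pointing down it reaches from about 0.25 to 0.725 m from the base axis. Payload 4 kg.
Tool frame: the origin (TCP) lies midway between the tips of the shut fingers; the grasp point (between the pads) lies 19 mm behind it; x points along the fingers, y is the direction in which the jaws open and shut, and the axes are right-handed (so a half turn about x gives the same grasp; the last joint's range is limited). The gripper opens to 85 mm and grips with 20 to 120 N. Pads are 22 mm wide; open, the fingers measure 114 mm over their backs; the gripper's body (76 mm by 85 mm) begins 54 mm behind the grasp point. The pads swing forward as they close: fully open they stand 13 mm farther back than shut.
Start: joints at [1.293, 0.241, 0.005, 1.335, 0, 1.571], TCP at [0.137, 0.481, 0.231] pointing down, gripper open.
Joint ranges: [-2.72, 2.72], [-1.05, 1.87], [-1.09, 1.28], [-1.99, 2.15], [-1.42, 1.44], [-3.14, 3.14]. Speed limits (rad/s): [2.79, 2.79, 3.14, 3.14, 3.14, 3.14].

## Interface

Orientations are given as a unit quaternion [x, y, z, w].
In Python, from workcell import sense, camera, finish_job gives the robot as it stands.
- The arm moves only by the tool play_rows, never from a script. Its argument "series" is a list of rows, each a list of 2 entries, a list of its own where there are three numbers: the shift along the tool's x, y, z as a fraction of full scale, then the turn, a rotation vector about the tool's x, y, z as a fraction of full scale. In form: [[[x, y, z], [wx, wy, wz]], ...]. A call has 1 to 5 rows; each row is the pose to reach, as a shift and turn from the pose commanded when the call began, along the tool's axes at that moment; what a row does not reach only later rows make up. Full scale, the value 1, is 0.1 m for a shift and 45 degrees for a turn. A row lasts 1/12 s, in which the tool goes at most 41.7 mm and 7.16 degrees, less where a joint would pass 70% of its speed; a pose out of reach is approached as far as the arm can. A call with a number of a shift or a turn outside -1 to 1 is refused whole. A call with a gripper value outside its range is refused whole. "gripper" is the opening, from 0 (shut) to 1 (fully open), set as the call begins (left out, the last holds). The fingers move at their own pace and stop on an object; "newtons" is the grip in N (left out, the last holds). Time passes only in rows, so rows that repeat a pose let the fingers close. It gives the time, the measured TCP pose, the force and the opening at its end, in the units of the state.
- sense(): the state, without advancing time (a new reading comes with each control period).
- camera(name): name is "scene" or "top"; returns a dict with "pixels" (420x560x3 uint8, red, green, blue), "vfov" (degrees; the focal length in pixels is half the picture's height over the tangent of half this angle, whatever the lens; pixels are square), "cx", "cy" (the principal point, pixels), "distortion" ([k1, k2, p1, p2, k3] as OpenCV has them; the pictures are not rectified), "cam_to_world" (4x4, takes a point from camera to world coordinates). Camera axes: x right, y up, looking along -z (the intrinsics and any distortion apply to the point x, -y, -z); pixel columns grow to the right and rows downward; lengths in m; the calibration is good to about 2 mm. A picture is of the moment at which its call begins. There is no depth.
- finish_job(): hands the job in, once; it reports no verdict.
The state is a dict: "clock": time; "joints": joint angles; "joint_velocities": joint speeds; "effort": joint torques, N m; "tcp_pos": TCP position; "orientation": TCP orientation; "contact_force": force on the tool from outside, world axes, zero at the start; "wrist_torque": the same for the moment, N m; "opening": opening from 0.0 (shut) to 1.0 (fully open).
Only numpy, scipy, OpenCV 4.12 (cv2) and the standard library are available. Lean on these libraries where they do the work, as an engineer would, in place of code of your own. Each camera call takes 0.05 s, during which the arm holds its last target.

## Working session

There is one attempt and no reset: what is moved stays moved. The work goes in short steps, Python scripts to look and compute and a tool call to move; the robot and the scene stay as the last step left them, time stands still between calls to the robot, and variables do not carry over. Pictures are saved under pics/ and viewed, and the job is handed in when it is done.

Besides the shell and the picture viewer there is one more tool, called after "Call:" as name(argument=value, ...) on one line, values as JSON. play_rows: Moves the arm, as the interface text tells. Its arguments: {"type":"object","properties":{"series":{"type":"array"},"gripper":{"type":"number"},"newtons":{"type":"number"}},"required":["series"]}

```bash
mkdir -p pics; ls; python3 - <<'E'
from workcell import sense,camera
import cv2,numpy as np
print(sense())
for n in ("scene","top"):
    c=camera(n); cv2.imwrite(f"pics/{n}0.png",c["pixels"][:,:,::-1])
    print({k:v for k,v in c.items() if k!="pixels"})
E
```

```text
pics
{'clock': 0.0, 'joints': array([ 1.29299928e+00,  2.41483551e-01,  3.68782223e-03,  1.33518334e+00,
       -5.04165241e-06,  1.57082304e+00]), 'joint_velocities': array([ 1.21844855e-03, -2.18811397e-03,  5.64481670e-05, -6.14745017e-04,
       -2.71789102e-04,  7.82250131e-04]), 'effort': array([ 7.17990060e-04, -3.72319794e+01,  2.52405971e+01,  1.69859984e-02,
       -1.57608565e-04,  7.22133564e-06]), 'tcp_pos': array([0.13694371, 0.48021098, 0.23036382]), 'orientation': array([ 0.09714535,  0.70040005, -0.09867441,  0.70018991]), 'contact_force': array([ 0.60569344, -0.19348347,  1.03313329]), 'wrist_torque': array([ 0.06068046, -0.06325457, -0.01197236]), 'opening': 0.9994656043506911}
{'vfov': 55.77796322531725, 'cx': 279.0803942270853, 'cy': 208.1041483977563, 'distortion': array([-0.01034525,  0.        ,  0.        ,  0.        ,  0.        ]), 'cam_to_world': array([[ 0.03253793, -0.81456578,  0.57915789,  1.04525156],
       [ 0.99938665,  0.03402216, -0.00829598, -0.12975135],
       [-0.01294658,  0.5790726 ,  0.81517318,  0.80060989],
       [ 0.        ,  0.        ,  0.        ,  1.        ]])}
{'vfov': 45.294275604732455, 'cx': 275.5903611274052, 'cy': 219.962840147467, 'distortion': array([-0.04234537,  0.        ,  0.        ,  0.        ,  0.        ]), 'cam_to_world': array([[ 1.92789987e-02,  9.70993928e-01, -2.38325644e-01,
         3.30005571e-01],
       [-9.99813901e-01,  1.88891082e-02, -3.91985325e-03,
        -1.29779227e-01],
       [ 6.95605176e-04,  2.38356863e-01,  9.71177390e-01,
         1.23256816e+00],
       [ 0.00000000e+00,  0.00000000e+00,  0.00000000e+00,
         1.00000000e+00]])}
```

View pics/scene0.png

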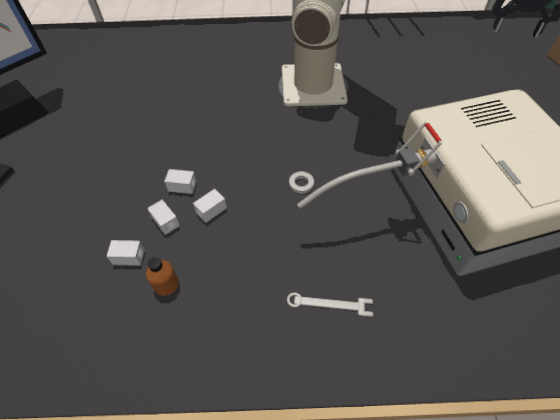

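View pics/top0.png

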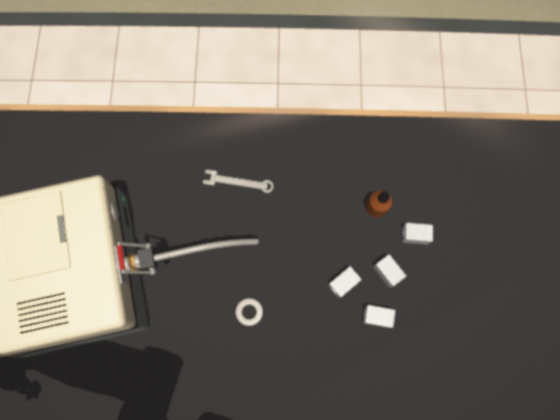

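Four blocks look alike: scene pixels (180,181), (163,217), (210,206) and (125,253), which in the top view are (380,316), (390,270), (345,282) and (418,233). The robot's left is +y, which is right in the scene view and left in the top view. So the one meant is scene (210,206), top (345,282). I'll confirm it in a crop and measure.

```bash
cat > h.py <<'E'
import numpy as np,cv2
from scipy.spatial.transform import Rotation as R
from workcell import sense,camera
def K(c):
    h=c["pixels"].shape[0]; f=h/2/np.tan(np.radians(c["vfov"]/2))
    return np.array([[f,0,c["cx"]],[0,f,c["cy"]],[0,0,1.]])
def ray(c,px):
    u=cv2.undistortPoints(np.array(px,float).reshape(-1,1,2),K(c),c["distortion"]).reshape(-1,2)
    d=np.c_[u[:,0],-u[:,1],-np.ones(len(u))]@c["cam_to_world"][:3,:3].T
    return c["cam_to_world"][:3,3],d/np.linalg.norm(d,axis=1)[:,None]
def plane(c,px,z):
    o,d=ray(c,px); return o+d*((z-o[2])/d[:,2])[:,None]
def proj(c,P):
    M=c["cam_to_world"]; q=(np.array(P,float).reshape(-1,3)-M[:3,3])@M[:3,:3]
    q=q*[1,-1,-1]
    return cv2.projectPoints(q,np.zeros(3),np.zeros(3),K(c),c["distortion"])[0].reshape(-1,2)
def tri(c1,p1,c2,p2):
    o1,d1=ray(c1,[p1]);o2,d2=ray(c2,[p2]);d1=d1[0];d2=d2[0]
    t=np.linalg.lstsq(np.c_[d1,-d2],o2-o1,rcond=None)[0]
    a=o1+t[0]*d1;b=o2+t[1]*d2
    return (a+b)/2,np.linalg.norm(a-b)
def snap(name,fn=None):
    c=camera(name)
    if fn: cv2.imwrite("pics/"+fn,c["pixels"][:,:,::-1])
    return c
def crop(c,fn,x0,y0,x1,y1,s):
    cv2.imwrite("pics/"+fn,cv2.resize(c["pixels"][y0:y1,x0:x1,::-1],None,fx=s,fy=s,interpolation=cv2.INTER_CUBIC))
E
python3 - <<'E'
from h import *
import pickle
s=snap("scene");t=snap("top")
pickle.dump((s,t),open("c0.pkl","wb"))
crop(s,"s_blk.png",100,160,240,280,5)
crop(t,"t_blk.png",320,210,450,340,4)
crop(s,"s_port.png",290,110,450,220,5)
crop(t,"t_port.png",100,220,280,310,4)
for c,n in((s,"s"),(t,"t")):
    g=cv2.cvtColor(c["pixels"],cv2.COLOR_RGB2GRAY)
    m=(g>(205 if n=="s" else 140)).astype(np.uint8)
    cs,_=cv2.findContours(m,cv2.RETR_EXTERNAL,cv2.CHAIN_APPROX_NONE)
    for k in cs:
        a=cv2.contourArea(k)
        if 200<a<1200:
            r=cv2.minAreaRect(k); print(n,a,np.round(r[0],1),np.round(r[1],1),round(r[2],1), np.round(plane(c,[r[0]],.04)[0],4))
            P=plane(c,cv2.boxPoints(r),.04); print(np.round(P[:,:2],4).tolist(), np.round(np.linalg.norm(np.diff(P,axis=0),axis=1),4))
E
```

```text
s 345.0 [122.5 248. ] [14. 29.] 90.0 [ 0.5986 -0.4715  0.04  ]
[[0.5792, -0.5078], [0.5818, -0.4423], [0.6175, -0.4361], [0.615, -0.5]] [0.0655 0.0362 0.0639]
s 291.0 [161.3 212. ] [21.5 16.4] 53.7 [ 0.5045 -0.3986  0.04  ]
[[0.4922, -0.431], [0.4647, -0.4035], [0.5166, -0.3668], [0.5424, -0.394]] [0.0389 0.0636 0.0375]
s 277.5 [208.6 200.6] [12.2 26.3] 56.3 [ 0.4759 -0.2897  0.04  ]
[[0.4811, -0.3236], [0.4389, -0.2738], [0.4706, -0.2557], [0.5113, -0.305]] [0.0652 0.0366 0.0639]
s 218.5 [178.6 176. ] [24.3 10.8] 6.3 [ 0.3955 -0.3707  0.04  ]
[[0.4073, -0.4009], [0.3718, -0.4026], [0.3836, -0.3401], [0.4185, -0.3397]] [0.0355 0.0636 0.035 ]
s 332.5 [288.9  83.5] [37.2 13.5] 80.5 [ 0.0434 -0.0772  0.04  ]
[[-0.044, -0.1037], [-0.0534, -0.0612], [0.124, -0.0527], [0.1319, -0.0918]] [0.0435 0.1777 0.0399]
s 294.5 [239.    6.5] [13. 30.] 90.0 [-0.417  -0.2406  0.04  ]
[[-0.4681, -0.2986], [-0.4612, -0.1852], [-0.368, -0.1848], [-0.3744, -0.2941]] [0.1136 0.0932 0.1095]
s 295.5 [142.    6.8] [15.4 29.8] 84.3 [-0.437  -0.6029  0.04  ]
[[-0.4869, -0.6707], [-0.502, -0.5603], [-0.389, -0.53
[... 485 characters left out ...]
0.3322], [0.4356, -0.2789]] [0.0708 0.0431 0.0704]
t 464.5 [390.6 269.9] [28.4 17.6] 51.3 [ 0.5052 -0.402   0.04  ]
[[0.518, -0.3646], [0.5454, -0.3986], [0.4925, -0.4393], [0.4657, -0.4054]] [0.0436 0.0668 0.0432]
t 371.5 [205.2 247.7] [  7.1 104.4] 80.5 [0.5505 0.0433 0.04  ]
[[0.5355, 0.1682], [0.5826, -0.0786], [0.5655, -0.0818], [0.5186, 0.1641]] [0.2512 0.0174 0.2504]
t 444.5 [418.5 232. ] [18. 27.] 90.0 [ 0.5993 -0.4734  0.04  ]
[[0.6212, -0.4413], [0.6225, -0.5077], [0.5775, -0.5053], [0.5763, -0.4394]] [0.0665 0.045  0.0659]
t 457.0 [237.9 182.1] [69.2 14.3] 10.1 [ 0.7178 -0.0295  0.04  ]
[[0.7137, 0.0583], [0.7508, 0.054], [0.722, -0.1172], [0.6854, -0.1117]] [0.0374 0.1736 0.037 ]
```

```bash
true
```

```text
(no output)
```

View pics/s_blk.png

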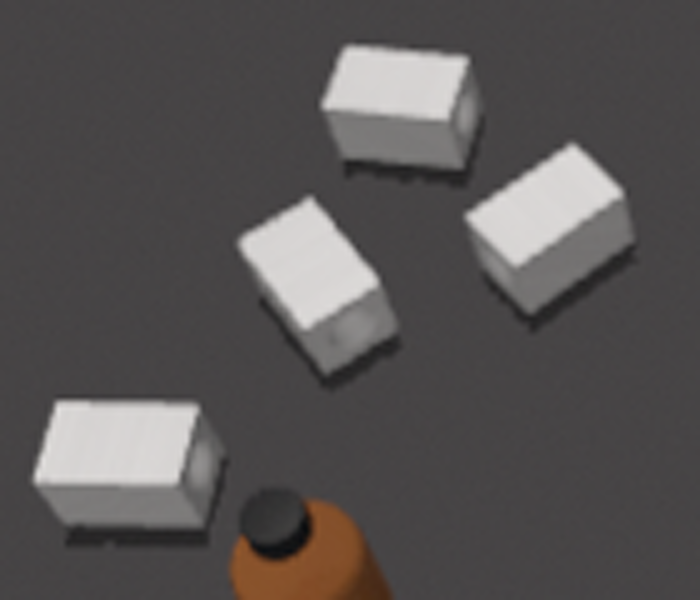

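View pics/s_port.png

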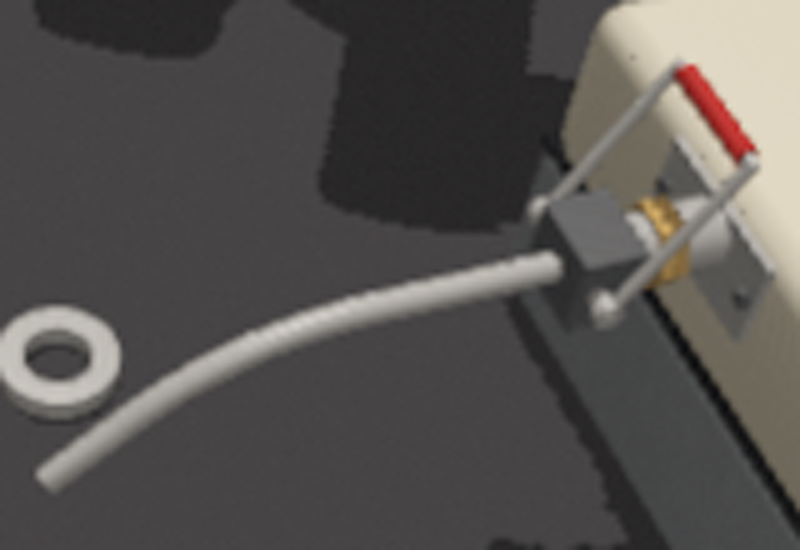

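View pics/t_port.png

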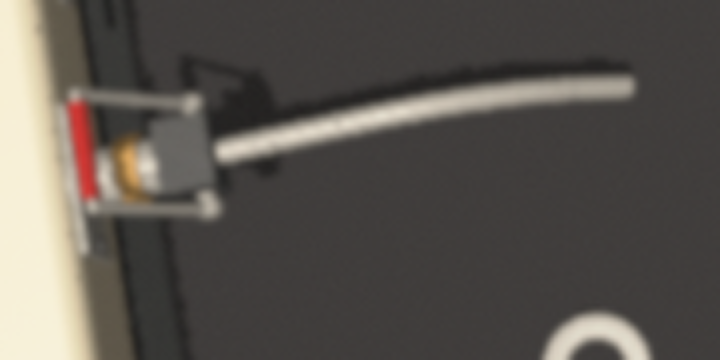

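```bash
python3 - <<'E'
from h import *
import pickle
s,t=pickle.load(open("c0.pkl","rb"))
def cl(c,x0,x1,y0,y1,thr,poly=None):
    g=cv2.cvtColor(c["pixels"],cv2.COLOR_RGB2GRAY).astype(float)
    m=np.zeros(g.shape,np.uint8); m[y0:y1,x0:x1]=(g[y0:y1,x0:x1]>thr)
    n,l,st,_=cv2.connectedComponentsWithStats(m)
    k=1+np.argmax(st[1:,4]); m=l==k
    print(st[k])
    cols=np.where(m.any(0))[0]
    # column-wise centre with grey weighting
    out=[]
    for u in cols:
        r=np.where(m[:,u])[0]; rr=np.arange(r[0]-3,r[-1]+4); w=np.clip(g[rr,u]-75,0,None); out.append((u,(rr*w).sum()/w.sum()))
    return np.array(out)
S=cl(s,296,402,155,212,110);
T=cl(t,154,262,235,264,110)
print(S[0],S[-1],T[0],T[-1])
pS=np.polyfit(S[2:-2,0],S[2:-2,1],4); pT=np.polyfit(T[2:-2,0],T[2:-2,1],4)
print("res",np.std(np.polyval(pS,S[:,0])-S[:,1]),np.std(np.polyval(pT,T[:,0])-T[:,1]))
P=[]
for u in np.arange(303,400,4.):
    px=(u,np.polyval(pS,u)); o,d=ray(s,[px])
    # walk on ray, find crossing of top curve
    L=np.linspace(.5,1.4,400); q=o+L[:,None]*d[0]; pr=proj(t,q)
    f=pr[:,1]-np.polyval(pT,pr[:,0]); ok=(pr[:,0]>153)&(pr[:,0]<260)
    i=[i for i in range(399) if ok[i] and ok[i+1] and f[i]*f[i+1]<=0]
    if i:
        i=i[0]; a=f[i]/(f[i]-f[i+1]); P.append(q[i]*(1-a)+q[i+1]*a)
P=np.array(P); print(np.round(P,4))
xy=P[:,:2]; m=xy.mean(0); d=np.linalg.svd(xy-m)[2][0]; d=d*np.sign(-d[1])
print("dir",d,"yaw",np.degrees(np.arctan2(d[1],d[0])),"res",np.std((xy-m)@[-d[1],d[0]]))
for nm,a,b in (("end",(299.7,206),(258.3,241.5)),("start",(401,163),(155,257.5))): print(nm,tri(s,a,t,b))
# red bar
for c in(s,t):
    h=c["pixels"].astype(int); m=((h[:,:,0]>130)&(h[:,:,1]<70)&(h[:,:,2]<70)); ys,xs=np.where(m); print(xs.mean(),ys.mean(),len(xs)); c["b"]=(xs.mean(),ys.mean())
print("bar",tri(s,s["b"],t,t["b"]))
E
```

```text
[297 160 105  48 634]
[154 239 105  22 645]
[297.  204.3] [401.         162.74031008] [154.         257.35543767] [258.         241.10791367]
res 0.3156105267128494 0.05781084097296155
[[ 0.551  -0.0719  0.1249]
 [ 0.549  -0.0636  0.1325]
 [ 0.5471 -0.0554  0.1395]
 [ 0.545  -0.0473  0.1461]
 [ 0.543  -0.0392  0.1521]
 [ 0.541  -0.0312  0.1576]
 [ 0.5389 -0.0231  0.1625]
 [ 0.5369 -0.0151  0.1668]
 [ 0.5348 -0.007   0.1706]
 [ 0.5328  0.0011  0.1738]
 [ 0.5307  0.0092  0.1765]
 [ 0.5286  0.0174  0.1787]
 [ 0.5265  0.0256  0.1804]
 [ 0.5244  0.0339  0.1816]
 [ 0.5223  0.0422  0.1825]
 [ 0.5202  0.0506  0.183 ]
 [ 0.5181  0.0591  0.1832]
 [ 0.516   0.0677  0.1832]
 [ 0.5138  0.0763  0.183 ]
 [ 0.5117  0.085   0.1828]
 [ 0.5095  0.0937  0.1826]
 [ 0.5074  0.1024  0.1824]
 [ 0.5052  0.1111  0.1826]
 [ 0.503   0.1197  0.183 ]
 [ 0.5009  0.1282  0.184 ]]
dir [ 0.24384477 -0.96981428] yaw -75.8864266902251 res 7.762833741832781e-05
end (array([ 0.55373174, -0.08290238,  0.11397832]), np.float64(0.008357454964614442))
start (array([0.5016092 , 0.13038279, 0.18170665]), np.float64(0.004592020252497072))
432.54545454545456 131.98701298701297 77
120.53424657534246 255.65753424657535 73
bar (array([0.49109503, 0.17818979, 0.25731833]), np.float64(0.00040476642836029914))
```

```bash
python3 - <<'E'
from h import *
import pickle
from scipy.optimize import least_squares
s,t=pickle.load(open("c0.pkl","rb"))
d=np.array([.24384,-.96981]); n=np.array([-d[1],d[0]])
P0=np.array([.5223,.0422])
def vp(c,px):
    o,r=ray(c,[px]); r=r[0]; k=((P0-o[:2])@n)/(r[:2]@n); q=o+k*r; return (q[:2]-P0)@d, q[2]
# end face edges: scan grey along tube axis in both images
for c,a,b in((s,(312,195.),(290,213.)),(t,(245,241.3),(270,241.2))):
    g=cv2.cvtColor(c["pixels"],cv2.COLOR_RGB2GRAY).astype(np.float32)
    L=np.linspace(0,1,81); x=np.float32(a[0]+(b[0]-a[0])*L);y=np.float32(a[1]+(b[1]-a[1])*L)
    v=cv2.remap(g,x[None],y[None],cv2.INTER_LINEAR)[0]
    k=np.argmin(np.diff(cv2.GaussianBlur(v[None],(5,1),0)[0])); print("end px",x[k],y[k],v[k-4:k+5:2],vp(c,(x[k],y[k])))
print("start",vp(s,(401,162.7)),vp(t,(155,257.3)))
P=np.array([[-.0719,.1249],[-.0554,.1395],[-.0392,.1521],[-.0231,.1625],[-.007,.1706],[.0092,.1765],[.0256,.1804],[.0422,.1825],[.0591,.1832],[.0763,.183]])
S=(P[:,0]-.0422)/d[1]
def zm(x):
    x=x-.082; return np.where(x<0,.18,np.where(x<.1028,.02+np.sqrt(np.maximum(.16**2-np.clip(x,0,.1028)**2,0)),.1426-(x-.1028)*np.tan(np.radians(40))))
f=least_squares(lambda p: zm(S+p[0])+p[1]-P[:,1],[.09,.002]); print("P0 local x",f.x, np.round(f.fun*1e3,2))
b=np.array([.4911,.1782]); print("bar local",(b-P0)@d,(b-P0)@n)
E
```

```text
end px 298.25 206.25 [147.375   137.66797 112.3125   83.85547  69.26953] (np.float64(0.12781706466483955), np.float64(0.11283626890070553))
end px 257.8125 241.24875 [152.875   140.375   119.125    97.65625  77.40625] (np.float64(0.13206510746830377), np.float64(0.11190051900032993))
start (np.float64(-0.09428065708293942), np.float64(0.18020002786696732)) (np.float64(-0.08759093137030544), np.float64(0.18552089242836534))
P0 local x [0.0918828  0.00281594] [-0.24 -0.56  0.32  0.45  0.29  0.17  0.12  0.01 -0.38 -0.18]
bar local -0.139501968 0.0029041679999999986
```

```bash
python3 - <<'E'
from h import *
import pickle
s,t=pickle.load(open("c0.pkl","rb"))
crop(t,"t_port2.png",110,235,170,280,12); crop(s,"s_port2.png",385,115,450,185,8)
E
```

```text
(no output)
```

View pics/t_port2.png

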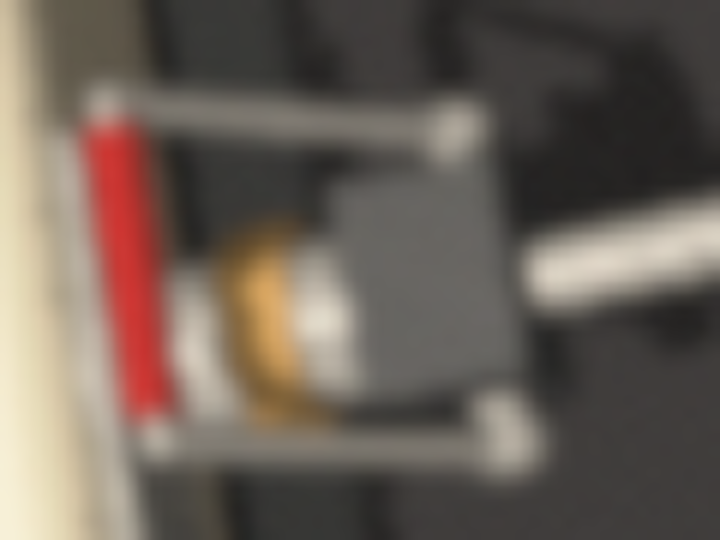

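View pics/s_port2.png

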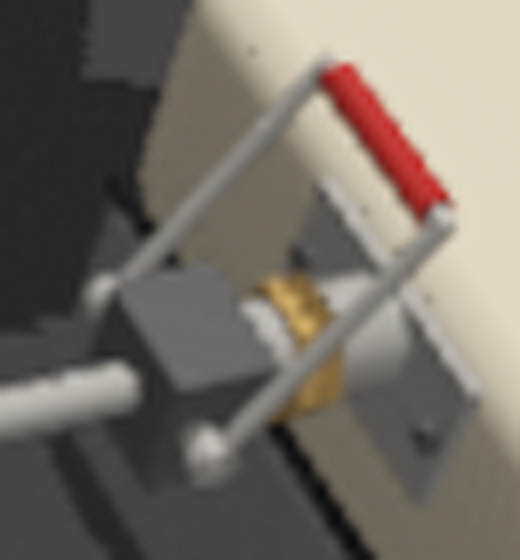

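```bash
python3 - <<'E'
from h import *
import pickle
s,t=pickle.load(open("c0.pkl","rb"))
d=np.array([.24384,-.96981]); n=np.array([-d[1],d[0]])
P0=np.array([.5223,.0422])-.0914*d; print("O",P0)
def loc(q): return np.round([(q[:2]-P0)@d*1e3,(q[:2]-P0)@n*1e3,q[2]*1e3],1)
f=lambda x,y:(110+(x+.5)/12-.5,235+(y+.5)/12-.5)
g=lambda x,y:(385+(x+.5)/8-.5,115+(y+.5)/8-.5)
for nm,p,z in(("TL",f(330,185),.2),("TR",f(490,165),.2),("BR",f(520,375),.2),("BL",f(365,400),.2),("pa",f(455,130),.18),("pb",f(510,435),.18)):
    print(nm,loc(plane(t,[p],z)[0]))
for nm,p,q in(("pivA",f(455,130),g(207,455)),("pivB",f(508,435),g(103,292)),("barA",f(105,122),g(430,195)),("barB",f(150,415),g(340,80)),("facetopA",f(490,165),g(185,390)),("facetopB",f(520,375),g(122,285))):
    P,e=tri(s,q,t,p); print(nm,loc(P),round(e*1e3,1))
E
```

```text
O [0.50001302 0.13084063]
TL [-27.4  20.6 200. ]
TR [  0.5  17.8 200. ]
BR [ -0.7 -19.7 200. ]
BL [-27.6 -18.  200. ]
pa [ -8.7  30.2 180. ]
pb [ -8.3 -25.8 180. ]
pivA [ -8.2  29.5 183.5] 0.7
pivB [ -6.9 -27.2 186.5] 0.9
barA [-48.1  24.8 259.6] 0.5
barB [-51.1 -23.  252.7] 1.5
facetopA [ -1.5  18.9 198.8] 3.6
facetopB [ -2.6 -18.7 198.6] 3.5
```

```bash
cat >> h.py <<'E'
import json,os
D=np.array([.24384,-.96981,0]);D/=np.linalg.norm(D); N=np.array([-D[1],D[0],0]); Z=np.array([0,0,1.])
O=np.array([.5,.1308,0])+.0003*N
FS=np.array([.1]*3+[np.pi/4]*3)
def L2W(x,y,z): return O+(x*D+y*N+z*Z)/1e3
def w2l(p): q=(np.array(p)-O)*1e3; return np.array([q@D,q@N,q[2]])
def getcmd():
    j=json.load(open("cmd.json")); return np.array(j["p"]),R.from_quat(j["q"])
def setcmd(p,r): json.dump({"p":list(map(float,p)),"q":list(map(float,r.as_quat()))},open("cmd.json","w"))
def applied(row):  # last row of a call, in fractions
    p,r=getcmd(); a=np.array(row[0])*.1; w=np.array(row[1])*np.pi/4
    setcmd(p+r.apply(a),r*R.from_rotvec(w))
def down(u,sgn=1): # tool down, bore along u
    x=-Z; y=sgn*np.cross(Z,u); return R.from_matrix(np.c_[x,y,np.cross(x,y)])
def rel(p,r,base=None):
    p0,r0=base or getcmd()
    return np.r_[r0.inv().apply(np.array(p)-p0),(r0.inv()*r).as_rotvec()]/FS
def show(v,k=1):
    for i in range(1,k+1): print([list(np.round(v[:3]*i/k,3)+0.),list(np.round(v[3:]*i/k,3)+0.)])
def check():
    s=sense(); p,r=getcmd(); m=R.from_quat(s["orientation"])
    print("t %.2f"%s["clock"],"tcp",np.round(s["tcp_pos"],4),"cmd-meas mm",np.round((p-s["tcp_pos"])*1e3,1),"deg",np.round(np.degrees((m.inv()*r).magnitude()),2),"loc",np.round(w2l(s["tcp_pos"]),1),"F",np.round(s["contact_force"],1),"op %.3f"%s["opening"])
    print(" j",np.round(s["joints"],2))
E
python3 - <<'E'
from h import *
s=sense(); r=R.from_quat(s["orientation"]); print(np.round(r.as_matrix(),3))
a=1.293
print([np.round(c,3) for c in r.as_matrix().T])
# nominal start: straight down, jaw yaw = measured
y=r.as_matrix()[:,1]; yaw=np.arctan2(y[1],y[0]); print("jaw yaw",np.degrees(yaw))
x=-Z; yy=np.array([np.cos(yaw),np.sin(yaw),0]); rn=R.from_matrix(np.c_[x,yy,np.cross(x,yy)])
print("tilt err deg",np.degrees((r.inv()*rn).magnitude()))
setcmd([.137,.481,.231],rn)
psi=np.radians(-49.5); u=np.array([np.cos(psi),np.sin(psi),0])
for sg in(1,-1):
    t=down(u,sg); print(sg,t.as_matrix()[:,1],np.degrees((rn.inv()*t).as_rotvec()), "port",np.degrees((rn.inv()*down(D,sg)).as_rotvec()))
E
```

```text
[[-0.     0.274  0.962]
 [-0.001  0.962 -0.274]
 [-1.    -0.001  0.   ]]
[array([-0.   , -0.001, -1.   ]), array([ 0.274,  0.962, -0.001]), array([ 0.962, -0.274,  0.   ])]
jaw yaw 74.08377968983962
tilt err deg 0.07325697698965078
1 [0.76040597 0.64944805 0.        ] [33.58377969  0.          0.        ] port [59.9704115  0.         0.       ]
-1 [-0.76040597 -0.64944805  0.        ] [-146.41622031   -0.           -0.        ] port [-120.0295885   -0.          -0.       ]
```

Call:
play_rows(series=[[[0, -0.23, 0.19], [0, 0, 0]], [[0, -0.46, 0.38], [0, 0, 0]], [[0, -0.7, 0.58], [0, 0, 0]], [[0, -0.93, 0.77], [0, 0, 0]]], gripper=1, newtons=60)

```text
clock: 0.53
tcp_pos: [0.1857, 0.3688, 0.2309]
orientation: [0.097, 0.7, -0.098, 0.7]
contact_force: [0.9, -0.8, 0.6]
opening: 1.002
```

Call:
play_rows(series=[[[0, -0.23, 0.19], [0, 0, 0]], [[0, -0.46, 0.38], [0, 0, 0]], [[0, -0.7, 0.58], [0, 0, 0]], [[0, -0.93, 0.77], [0, 0, 0]]])

```text
clock: 0.87
tcp_pos: [0.2343, 0.2582, 0.2312]
orientation: [0.098, 0.7, -0.098, 0.7]
contact_force: [1.4, 0.1, 0.1]
opening: 1.001
```

Call:
play_rows(series=[[[0, -0.23, 0.19], [0, 0, 0]], [[0, -0.46, 0.38], [0, 0, 0]], [[0, -0.7, 0.58], [0, 0, 0]], [[0, -0.93, 0.77], [0, 0, 0]]])

```text
clock: 1.2
tcp_pos: [0.2829, 0.1477, 0.2314]
orientation: [0.098, 0.7, -0.098, 0.7]
contact_force: [0.4, 0.0, -0.0]
opening: 1.001
```

```bash
python3 - <<'E'
from h import *
for i in range(3): applied([[0,-.93,.77],[0,0,0]])
check()
E
```

```text
t 1.20 tcp [0.2829 0.1477 0.2314] cmd-meas mm [-0.2  1.6 -0.4] deg 0.04 loc [ -69.3 -206.7  231.4] F [ 0.4  0.  -0. ] op 1.001
 j [ 0.48 -0.12 -0.39  1.31 -0.    0.76]
```

Call:
play_rows(series=[[[0, -0.23, 0.19], [0, 0, 0]], [[0, -0.46, 0.38], [0, 0, 0]], [[0, -0.7, 0.58], [0, 0, 0]], [[0, -0.93, 0.77], [0, 0, 0]]])

```text
clock: 1.53
tcp_pos: [0.3315, 0.0371, 0.2314]
orientation: [0.098, 0.7, -0.098, 0.7]
contact_force: [-0.0, 0.9, 0.0]
opening: 0.999
```

Call:
play_rows(series=[[[0, -0.23, 0.19], [0, 0, 0]], [[0, -0.46, 0.38], [0, 0, 0]], [[0, -0.7, 0.58], [0, 0, 0]], [[0, -0.93, 0.77], [0, 0, 0]]])

```text
clock: 1.87
tcp_pos: [0.3801, -0.0736, 0.2313]
orientation: [0.098, 0.7, -0.098, 0.7]
contact_force: [0.8, 0.7, -0.7]
opening: 1.002
```

Call:
play_rows(series=[[[0, -0.23, 0.19], [0, 0, 0]], [[0, -0.46, 0.38], [0, 0, 0]], [[0, -0.7, 0.58], [0, 0, 0]], [[0, -0.93, 0.77], [0, 0, 0]]])

```text
clock: 2.2
tcp_pos: [0.4286, -0.1841, 0.2311]
orientation: [0.098, 0.7, -0.098, 0.7]
contact_force: [0.4, 0.2, 0.4]
opening: 1.0
```

Call:
play_rows(series=[[[0, -0.19, 0.15], [0.15, 0, 0]], [[0, -0.37, 0.31], [0.3, 0, 0]], [[0, -0.56, 0.46], [0.45, 0, 0]], [[0, -0.74, 0.62], [0.6, 0, 0]], [[0, -0.93, 0.77], [0.746, 0, 0]]])

```text
clock: 2.62
tcp_pos: [0.4772, -0.2941, 0.2309]
orientation: [0.298, 0.642, -0.298, 0.641]
contact_force: [-0.5, 0.8, -0.6]
opening: 0.997
```

```bash
python3 - <<'E'
from h import *
for i in range(3): applied([[0,-.93,.77],[0,0,0]])
applied([[0,-.93,.77],[.746,0,0]])
check()
t=snap("top");s=snap("scene")
crop(t,"t1.png",280,220,440,340,5);crop(s,"s1.png",120,120,280,240,5)
psi=np.radians(-49.5); u=np.array([np.cos(psi),np.sin(psi),0])
show(rel([.475,-.2905,.06],down(u)),4)
E
```

```text
t 2.62 tcp [ 0.4772 -0.2941  0.2309] cmd-meas mm [-0.4  1.2  0.1] deg 0.34 loc [ 406.5 -126.   230.9] F [-0.5  0.8 -0.6] op 0.997
 j [-0.55  0.36  0.17  1.38  0.    0.32]
[[np.float64(0.428), np.float64(0.0), np.float64(-0.007)], [np.float64(0.0), np.float64(0.0), np.float64(0.0)]]
[[np.float64(0.855), np.float64(0.001), np.float64(-0.015)], [np.float64(0.0), np.float64(0.0), np.float64(0.0)]]
[[np.float64(1.282), np.float64(0.001), np.float64(-0.022)], [np.float64(0.0), np.float64(0.0), np.float64(0.0)]]
[[np.float64(1.71), np.float64(0.002), np.float64(-0.03)], [np.float64(0.0), np.float64(0.0), np.float64(0.0)]]
```

View pics/s1.png

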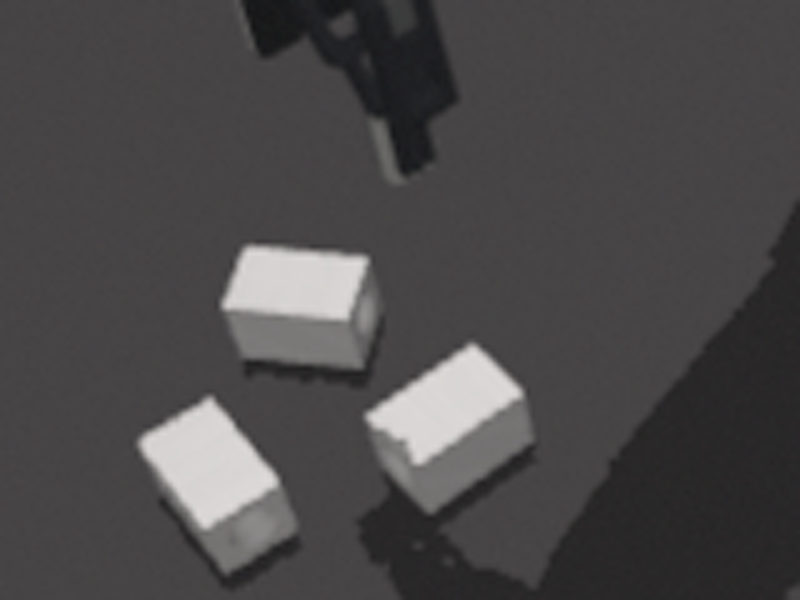

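View pics/t1.png

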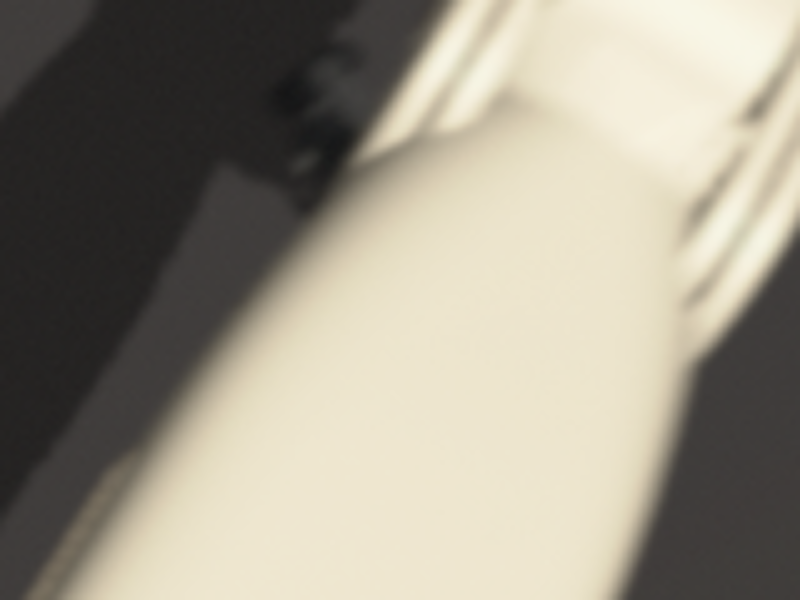

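The camera confirms the target block at scene (210,206), still lying as measured and with room around it for the fingers. I'm descending.

Call:
play_rows(series=[[[0.25, 0, -0.01], [0, 0, 0]], [[0.5, 0, -0.02], [0, 0, 0]], [[0.75, 0, -0.03], [0, 0, 0]], [[1, 0, -0.03], [0, 0, 0]]], gripper=0.8)

```text
clock: 3.05
tcp_pos: [0.4744, -0.2899, 0.1303]
orientation: [0.296, 0.643, -0.295, 0.642]
contact_force: [0.4, 0.0, 0.3]
opening: 0.798
```

Call:
play_rows(series=[[[0.2, 0, 0], [0, 0, 0]], [[0.4, 0, 0], [0, 0, 0]], [[0.55, 0, 0], [0, 0, 0]], [[0.7, 0, 0], [0, 0, 0]], [[0.7, 0, 0], [0, 0, 0]]])

```text
clock: 3.47
tcp_pos: [0.4723, -0.2885, 0.058]
orientation: [0.296, 0.645, -0.295, 0.64]
contact_force: [-1.2, 0.7, 0.4]
opening: 0.796
```

```bash
python3 - <<'E'
from h import *
applied([[1,0,-.03],[0,0,0]]);applied([[.7,0,0],[0,0,0]])
check()
s=snap("scene")
crop(s,"s2.png",140,120,280,240,5)
psi=np.radians(-49.5); u=np.array([np.cos(psi),np.sin(psi),0])
show(rel([.475,-.2905,.006],down(u)),1)
E
```

```text
t 3.47 tcp [ 0.4723 -0.2885  0.058 ] cmd-meas mm [ 2.5 -2.   3. ] deg 0.42 loc [ 399.9 -129.4   58. ] F [-1.2  0.7  0.4] op 0.796
 j [-0.55  0.48 -0.12  0.98  0.    0.31]
[[np.float64(0.55), np.float64(0.002), np.float64(0.0)], [np.float64(0.0), np.float64(0.0), np.float64(0.0)]]
```

View pics/s2.png

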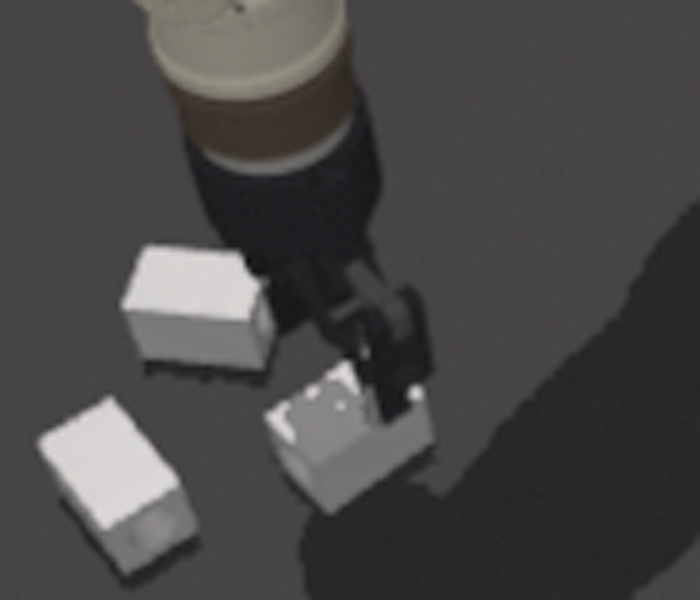

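Call:
play_rows(series=[[[0.2, 0, 0.01], [0, 0, 0]], [[0.38, 0, 0.02], [0, 0, 0]], [[0.48, 0, 0.02], [0, 0, 0]], [[0.53, 0, 0.02], [0, 0, 0]], [[0.53, 0, 0.02], [0, 0, 0]]])

```text
clock: 3.93
tcp_pos: [0.4758, -0.2918, 0.0079]
orientation: [0.296, 0.643, -0.296, 0.642]
contact_force: [0.1, -0.1, -0.4]
opening: 0.805
```

```bash
python3 - <<'E'
from h import *
applied([[.53,0,.02],[0,0,0]])
check()
s=snap("scene")
crop(s,"s3.png",140,120,280,240,5)
E
```

```text
t 3.93 tcp [ 0.4758 -0.2918  0.0079] cmd-meas mm [ 0.4 -0.3  0.1] deg 0.09 loc [ 404.  -126.8    7.9] F [ 0.1 -0.1 -0.4] op 0.805
 j [-0.55  0.55 -0.16  0.86  0.    0.31]
```

View pics/s3.png

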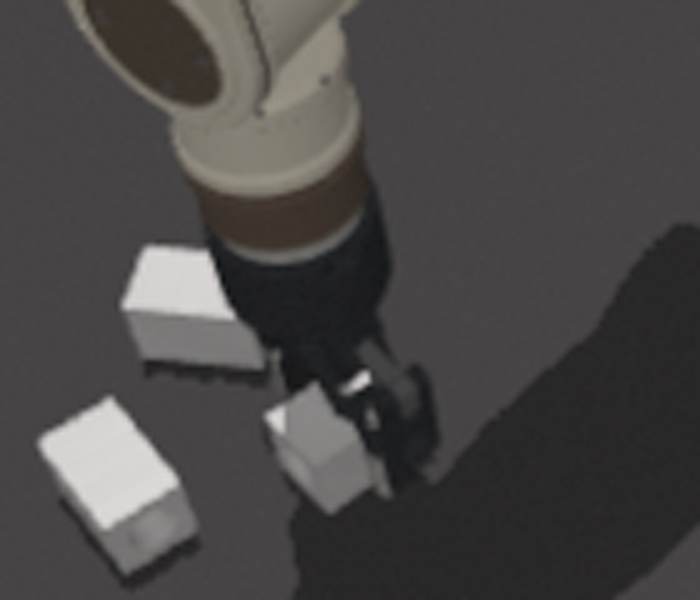

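Call:
play_rows(series=[[[0.04, 0, 0], [0, 0, 0]], [[0.04, 0, 0], [0, 0, 0]], [[0.04, 0, 0], [0, 0, 0]]])

```text
clock: 4.23
tcp_pos: [0.4766, -0.2925, 0.0049]
orientation: [0.296, 0.642, -0.296, 0.643]
contact_force: [-0.1, 0.0, 0.2]
opening: 0.8
```

Call:
play_rows(series=[[[0, 0, 0], [0, 0, 0]], [[0, 0, 0], [0, 0, 0]], [[0, 0, 0], [0, 0, 0]], [[0, 0, 0], [0, 0, 0]], [[0, 0, 0], [0, 0, 0]]], gripper=0, newtons=60)

```text
clock: 4.65
tcp_pos: [0.4767, -0.2926, 0.0049]
orientation: [0.296, 0.642, -0.296, 0.643]
contact_force: [0.8, -0.0, 3.9]
opening: 0.457
```

Call:
play_rows(series=[[[0, 0, 0], [0, 0, 0]], [[0, 0, 0], [0, 0, 0]], [[0, 0, 0], [0, 0, 0]]])

```text
clock: 4.9
tcp_pos: [0.4767, -0.2926, 0.0049]
orientation: [0.296, 0.642, -0.296, 0.643]
contact_force: [0.4, 0.8, 5.5]
opening: 0.461
```

Call:
play_rows(series=[[[-0.25, 0, 0], [0, 0, 0]], [[-0.5, 0, 0], [0, 0, 0]], [[-0.75, 0, 0], [0, 0, 0]], [[-1, 0, 0], [0, 0, 0]], [[-1, 0, 0], [0, 0, 0]]])

```text
clock: 5.32
tcp_pos: [0.4788, -0.2937, 0.1087]
orientation: [0.296, 0.64, -0.296, 0.645]
contact_force: [1.6, -0.6, -2.1]
opening: 0.459
```

```bash
python3 - <<'E'
from h import *
applied([[.04,0,0],[0,0,0]]);applied([[-1,0,0],[0,0,0]])
check()
s=snap("scene");t=snap("top")
crop(s,"s4.png",140,120,280,240,5);crop(t,"t4.png",290,220,410,340,5)
E
```

```text
t 5.32 tcp [ 0.4788 -0.2937  0.1087] cmd-meas mm [-2.6  1.6 -4.7] deg 0.44 loc [ 406.5 -124.4  108.7] F [ 1.6 -0.6 -2.1] op 0.459
 j [-0.55  0.44 -0.05  1.08  0.    0.31]
```

View pics/s4.png

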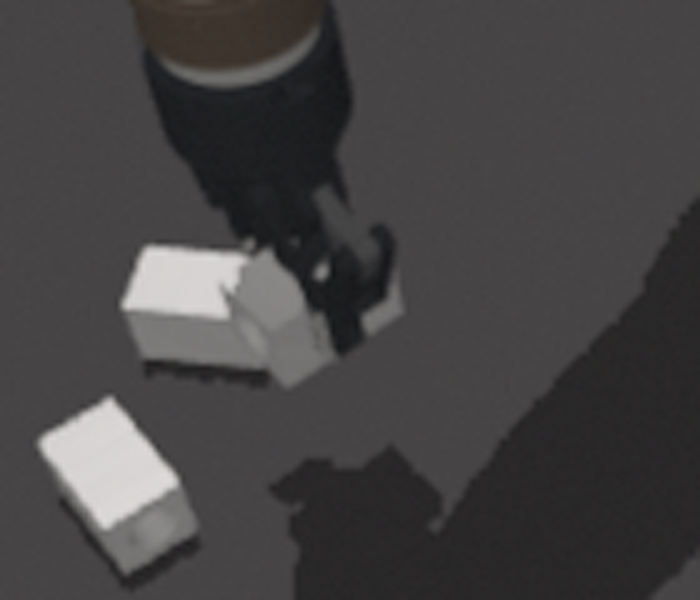

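View pics/t4.png

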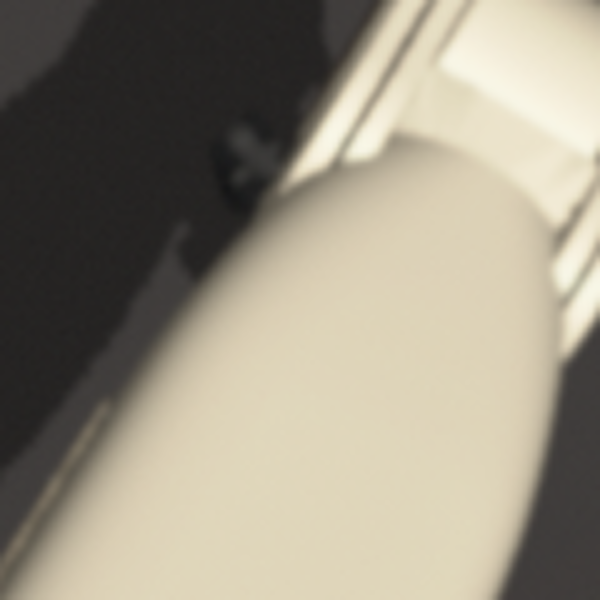

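```bash
cat >> h.py <<'E'
OFF=np.array([-.0151,0,-.0027])  # block centre in tool frame
th=np.radians(40)
def tube(s): # mm -> local (x,z)
    if s<82: return np.array([s,180.])
    a=(s-82)/160
    if a<th: return np.array([82+160*np.sin(a),20+160*np.cos(a)])
    e=s-82-160*th
    return np.array([82+160*np.sin(th)+e*np.cos(th),20+160*np.cos(th)-e*np.sin(th)])
def blockpose(s,dy=0,dz=0):
    a,b,m=tube(s-32),tube(s+32),tube(s)
    t=(b-a)/np.linalg.norm(b-a); c=((a+b)/2+m)/2
    bx=t[0]*D+t[1]*Z; bz=np.cross(bx,N)
    r=R.from_matrix(np.c_[-bz,N,bx])
    return L2W(c[0],dy,c[1]+dz),r
def tcpfor(s,dy=0,dz=0):
    c,r=blockpose(s,dy,dz); return c-r.apply(OFF),r
def goal(s,k=5,**kw):
    p,r=tcpfor(s,**kw); v=rel(p,r); print("to s",s,"tcp",np.round(p,3)); 
    for i in range(1,k+1): print([[float(x) for x in np.round(v[:3]*i/k,3)+0.],[float(x) for x in np.round(v[3:]*i/k,3)+0.]])
    return v
E
python3 - <<'E'
from h import *
print(tube(238.7))
v=goal(315,5); print(np.degrees(v[3:]*np.pi/4))
E
```

```text
[219.31719619 113.64235761]
to s 315 tcp [ 0.566 -0.131  0.051]
[[0.105, 0.346, -0.128], [0.112, 0.175, 0.041]]
[[0.211, 0.692, -0.256], [0.225, 0.349, 0.082]]
[[0.316, 1.038, -0.384], [0.337, 0.524, 0.123]]
[[0.422, 1.384, -0.511], [0.45, 0.698, 0.164]]
[[0.527, 1.73, -0.639], [0.562, 0.873, 0.205]]
[25.31186825 39.27819645  9.21276662]
```

Call:
play_rows(series=[[[0.0, 0.18, -0.06], [0.056, 0.087, 0.02]], [[0.0, 0.36, -0.13], [0.112, 0.175, 0.04]], [[0.0, 0.54, -0.19], [0.169, 0.262, 0.061]], [[0.0, 0.72, -0.26], [0.225, 0.349, 0.082]], [[0.0, 0.9, -0.32], [0.281, 0.436, 0.102]]])

```text
clock: 5.83
tcp_pos: [0.5231, -0.208, 0.1019]
orientation: [0.437, 0.695, -0.284, 0.495]
contact_force: [0.3, -0.2, -2.3]
opening: 0.46
```

```bash
python3 - <<'E'
from h import *
applied([[0,.9,-.32],[.281,.436,.102]])
check()
v=goal(315,5)
E
```

```text
t 5.83 tcp [ 0.5231 -0.208   0.1019] cmd-meas mm [ 0.7 -1.3  2.1] deg 0.43 loc [334.2 -60.5 101.9] F [ 0.3 -0.2 -2.3] op 0.460
 j [-0.5   0.67  0.27  1.45  0.23  0.56]
to s 315 tcp [ 0.566 -0.131  0.051]
[[0.139, 0.143, -0.056], [0.056, 0.087, 0.021]]
[[0.278, 0.285, -0.112], [0.113, 0.175, 0.041]]
[[0.416, 0.428, -0.168], [0.169, 0.262, 0.062]]
[[0.555, 0.571, -0.224], [0.225, 0.35, 0.082]]
[[0.694, 0.713, -0.28], [0.281, 0.437, 0.103]]
```

Call:
play_rows(series=[[[0.139, 0.143, -0.056], [0.056, 0.087, 0.021]], [[0.278, 0.285, -0.112], [0.113, 0.175, 0.041]], [[0.416, 0.428, -0.168], [0.169, 0.262, 0.062]], [[0.555, 0.571, -0.224], [0.225, 0.35, 0.082]], [[0.694, 0.713, -0.28], [0.281, 0.437, 0.103]]])

```text
clock: 6.25
tcp_pos: [0.5655, -0.1301, 0.0484]
orientation: [0.558, 0.716, -0.26, 0.33]
contact_force: [0.3, 0.1, -1.2]
opening: 0.463
```

Call:
play_rows(series=[[[0, 0, 0], [0, 0, 0]], [[0, 0, 0], [0, 0, 0]], [[0, 0, 0], [0, 0, 0]]])

```text
clock: 6.5
tcp_pos: [0.5654, -0.1313, 0.0505]
orientation: [0.557, 0.715, -0.26, 0.333]
contact_force: [0.0, -0.1, -2.1]
opening: 0.463
```

```bash
python3 - <<'E'
from h import *
applied([[0.694, 0.713, -0.28], [0.281, 0.437, 0.103]])
check()
s=snap("scene","s5.png");t=snap("top","t5.png")
crop(s,"s5c.png",200,130,360,250,5);crop(t,"t5c.png",200,190,360,310,5)
b,_=blockpose(315); print(proj(s,b),proj(t,b),b)
E
```

```text
t 6.50 tcp [ 0.5654 -0.1313  0.0505] cmd-meas mm [0.7 0.2 0.8] deg 0.1 loc [270.1  -0.8  50.5] F [ 0.  -0.1 -2.1] op 0.463
 j [-0.48  0.91  0.44  1.61  0.5   0.71]
[[272.40079396 225.20568704]] [[280.87440402 240.01258394]] [ 0.56802186 -0.1385089   0.06459766]
```

View pics/s5c.png

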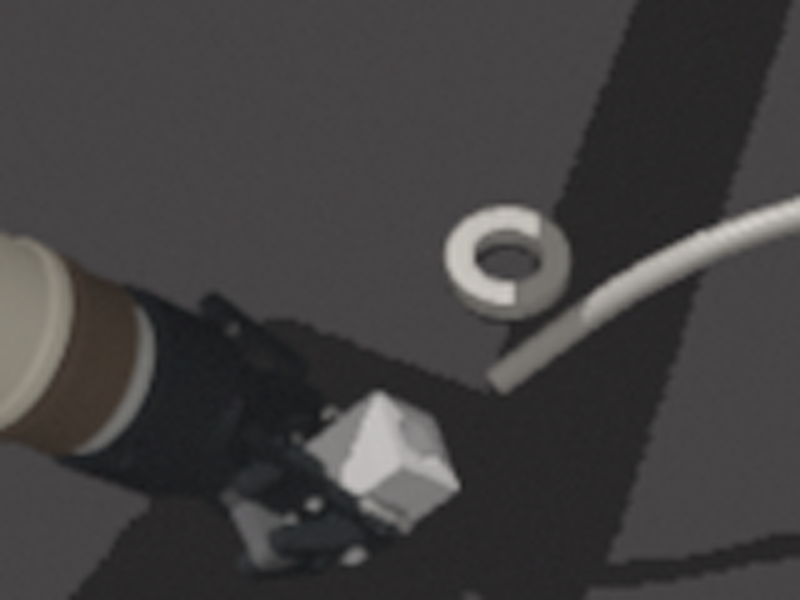

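View pics/t5c.png

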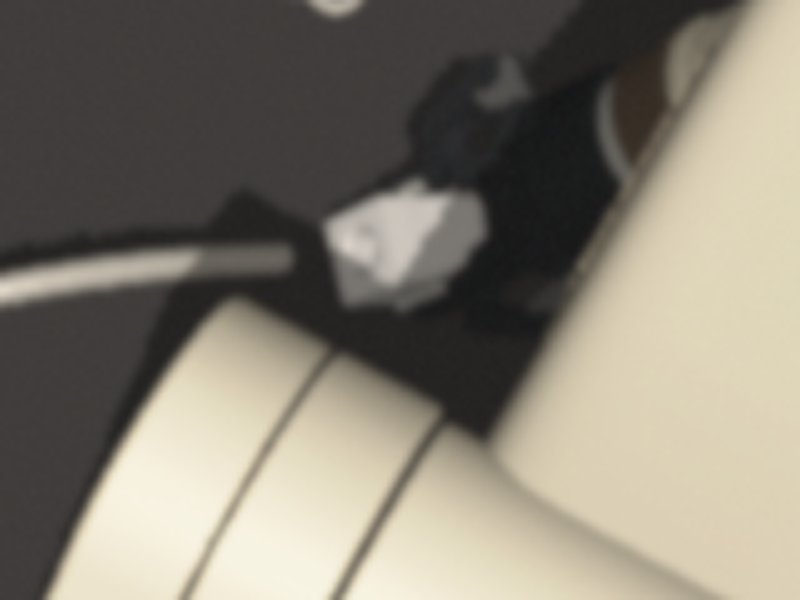

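```bash
python3 - <<'E'
from h import *
s=snap("scene");t=snap("top")
m=sense(); r=R.from_quat(m["orientation"]); p=np.array(m["tcp_pos"])
c=p+r.apply(OFF); bx=r.as_matrix()[:,2]; by=N; bz=-r.as_matrix()[:,0]
by=r.as_matrix()[:,1]
import itertools
for nm,cam,(x0,y0,x1,y1),k in(("s6.png",s,(250,190,310,235),12),("t6.png",t,(240,215,310,265),11)):
    im=cv2.resize(cam["pixels"][y0:y1,x0:x1,::-1],None,fx=k,fy=k,interpolation=cv2.INTER_CUBIC)
    mk=lambda P,col:[cv2.circle(im,tuple(int(v) for v in ((q-[x0,y0]+.5)*k)),3,col,-1) for q in proj(cam,P)]
    mk([c+a*.032*bx+b*.02*by+e*.02*bz for a,b,e in itertools.product((1,-1),repeat=3)],(0,0,255))
    mk([c-.032*bx],(0,255,0))
    T=[L2W(tube(u)[0],0,tube(u)[1]) for u in range(200,240,6)]; mk(T,(255,0,0))
    cv2.imwrite("pics/"+nm,im)
E
```

```text
(no output)
```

View pics/s6.png

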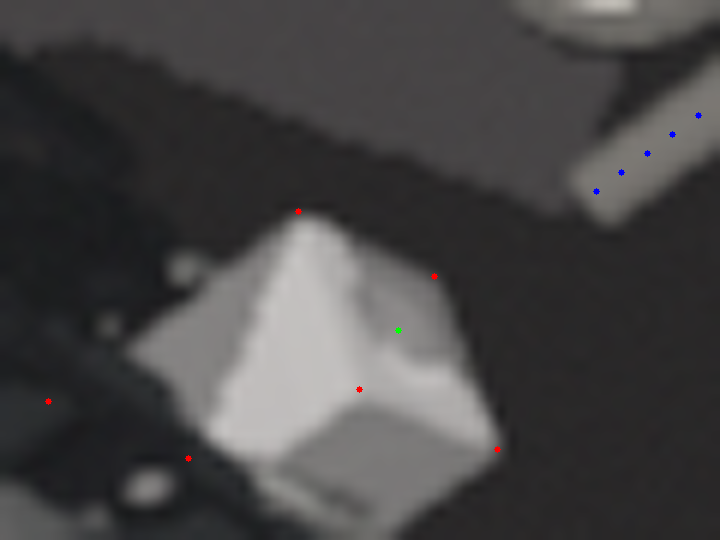

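View pics/t6.png

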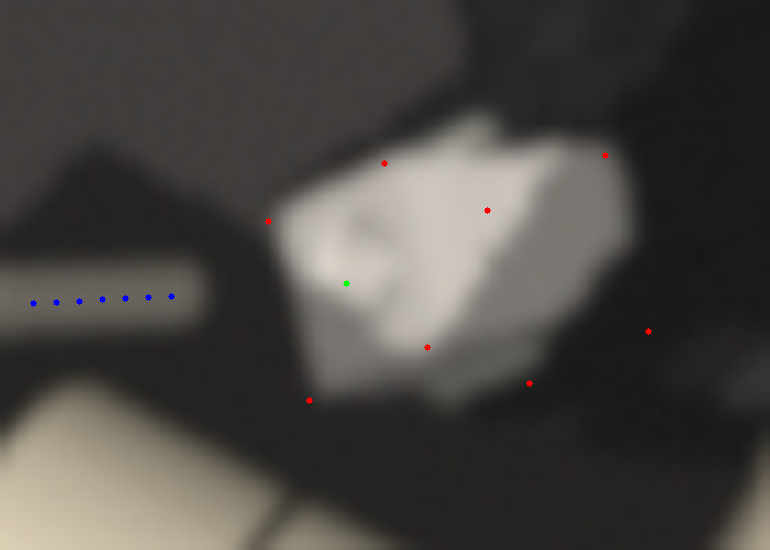

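```bash
python3 - <<'E'
from h import *
v=goal(280,5,dy=-.7,dz=-.5)
E
```

```text
to s 280 tcp [ 0.559 -0.105  0.073]
[[0.001, -0.001, -0.069], [0.0, 0.0, 0.0]]
[[0.002, -0.003, -0.139], [0.0, 0.0, 0.0]]
[[0.002, -0.004, -0.208], [0.0, 0.0, 0.0]]
[[0.003, -0.005, -0.278], [0.0, 0.0, 0.0]]
[[0.004, -0.007, -0.347], [0.0, 0.0, 0.0]]
```

Call:
play_rows(series=[[[0.001, -0.001, -0.09], [0, 0, 0]], [[0.002, -0.003, -0.18], [0, 0, 0]], [[0.003, -0.005, -0.27], [0, 0, 0]], [[0.004, -0.007, -0.347], [0, 0, 0]], [[0.004, -0.007, -0.347], [0, 0, 0]]])

```text
clock: 7.12
tcp_pos: [0.5593, -0.104, 0.0758]
orientation: [0.557, 0.715, -0.259, 0.335]
contact_force: [0.2, 0.8, -1.9]
opening: 0.462
```

```bash
python3 - <<'E'
from h import *
applied([[0.004, -0.007, -0.347], [0, 0, 0]])
check()
s=snap("scene");t=snap("top")
for nm,cam,(x0,y0,x1,y1),k in(("s7.png",s,(250,190,310,235),12),("t7.png",t,(230,215,300,265),11)):
    cv2.imwrite("pics/"+nm,cv2.resize(cam["pixels"][y0:y1,x0:x1,::-1],None,fx=k,fy=k,interpolation=cv2.INTER_CUBIC))
v=goal(258,4,dy=-.7,dz=-.5)
E
```

```text
t 7.12 tcp [ 0.5593 -0.104   0.0758] cmd-meas mm [-0.4 -1.2 -2.5] deg 0.16 loc [ 2.422e+02 -1.000e-01  7.580e+01] F [ 0.2  0.8 -1.9] op 0.462
 j [-0.45  0.85  0.38  1.59  0.52  0.74]
to s 258 tcp [ 0.555 -0.089  0.087]
[[0.0, 0.0, -0.055], [0.0, 0.0, 0.0]]
[[0.0, 0.0, -0.11], [0.0, 0.0, 0.0]]
[[0.0, 0.0, -0.165], [0.0, 0.0, 0.0]]
[[0.0, 0.001, -0.22], [0.0, 0.0, 0.0]]
```

View pics/s7.png

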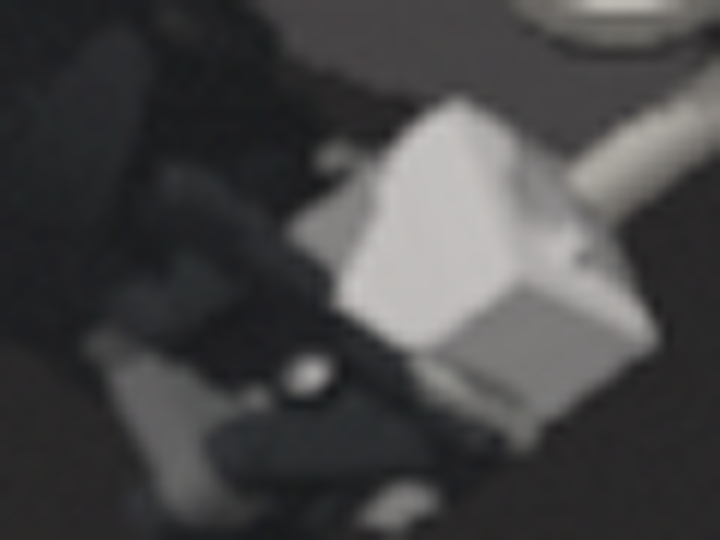

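View pics/t7.png

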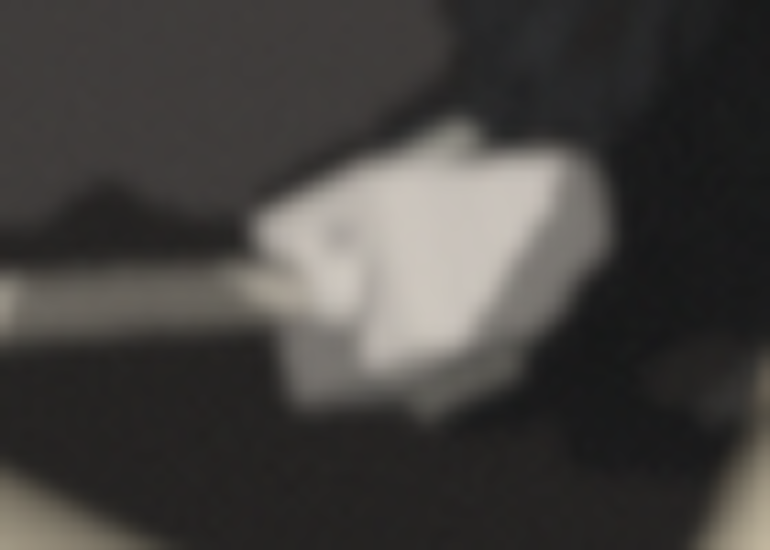

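Call:
play_rows(series=[[[0, 0, -0.055], [0, 0, 0]], [[0, 0, -0.11], [0, 0, 0]], [[0, 0, -0.165], [0, 0, 0]], [[0, 0, -0.22], [0, 0, 0]], [[0, 0, -0.22], [0, 0, 0]]])

```text
clock: 7.63
tcp_pos: [0.555, -0.0883, 0.0887]
orientation: [0.557, 0.715, -0.259, 0.334]
contact_force: [0.1, -0.4, -1.8]
opening: 0.464
```

```bash
python3 - <<'E'
from h import *
applied([[0, 0, -0.22], [0, 0, 0]])
check()
s=snap("scene");t=snap("top")
for nm,cam,(x0,y0,x1,y1),k in(("s8.png",s,(260,180,330,230),11),("t8.png",t,(220,215,290,265),11)):
    cv2.imwrite("pics/"+nm,cv2.resize(cam["pixels"][y0:y1,x0:x1,::-1],None,fx=k,fy=k,interpolation=cv2.INTER_CUBIC))
v=goal(235,4,dy=-.7,dz=-.5)
E
```

```text
t 7.63 tcp [ 0.555  -0.0883  0.0887] cmd-meas mm [-0.2 -0.6 -1.3] deg 0.06 loc [225.9  -0.4  88.7] F [ 0.1 -0.4 -1.8] op 0.464
 j [-0.43  0.81  0.34  1.59  0.52  0.76]
to s 235 tcp [ 0.551 -0.072  0.102]
[[0.0, 0.0, -0.057], [0.0, 0.0, 0.0]]
[[0.0, 0.0, -0.115], [0.0, 0.0, 0.0]]
[[0.0, 0.0, -0.172], [0.0, 0.0, 0.0]]
[[0.0, 0.001, -0.23], [0.0, 0.0, 0.0]]
```

View pics/s8.png

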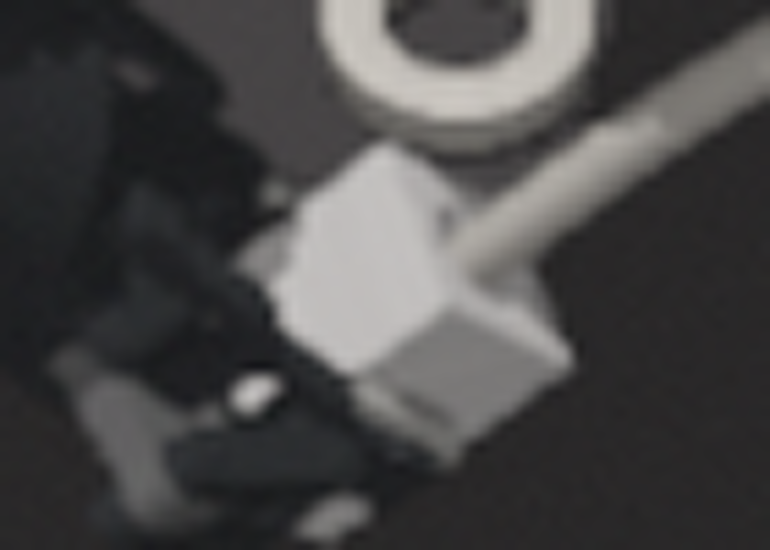

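View pics/t8.png

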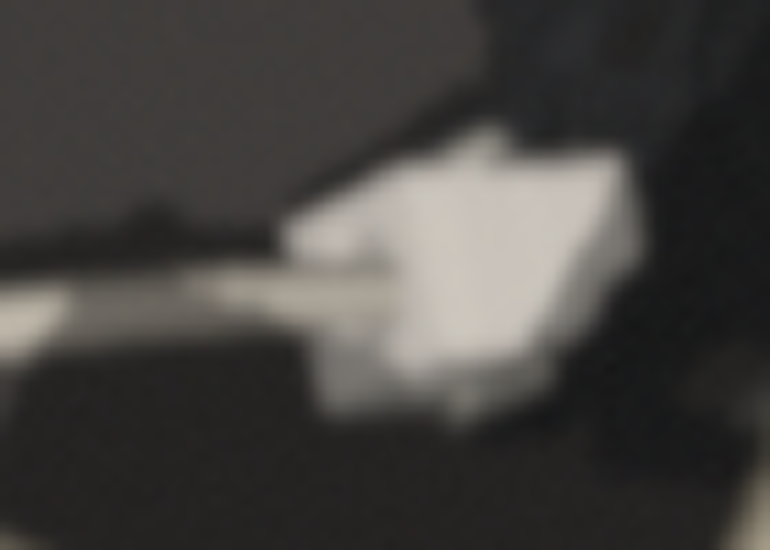

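Call:
play_rows(series=[[[0, 0, -0.057], [0, 0, 0]], [[0, 0, -0.115], [0, 0, 0]], [[0, 0, -0.172], [0, 0, 0]], [[0, 0, -0.23], [0, 0, 0]]])

```text
clock: 8.07
tcp_pos: [0.5505, -0.0716, 0.1029]
orientation: [0.557, 0.715, -0.26, 0.333]
contact_force: [0.1, 0.2, -1.4]
opening: 0.46
```

```bash
cat >> h.py <<'E'
def follow(ss,**kw):
    print("to",ss)
    out=[]
    for s in ss:
        v=rel(*tcpfor(s,**kw)); v=np.round(v,3)+0.; out.append([v[:3].tolist(),v[3:].tolist()])
    print(json.dumps(out)); setcmd(*[(p:=getcmd())[0]+p[1].apply(v[:3]*.1),p[1]*R.from_rotvec(v[3:]*np.pi/4)])
E
python3 - <<'E'
from h import *
applied([[0, 0, -0.23], [0, 0, 0]])
check()
for k in range(3): follow([235-25*k-5*i for i in range(1,6)],dy=-.7,dz=-.5)
E
```

```text
t 8.07 tcp [ 0.5505 -0.0716  0.1029] cmd-meas mm [ 0.  -0.3 -0.7] deg 0.01 loc [208.6  -0.7 102.9] F [ 0.1  0.2 -1.4] op 0.460
 j [-0.41  0.77  0.31  1.58  0.53  0.78]
to [230, 225, 220, 215, 210]
[[[0.0, 0.001, -0.05], [0.0, 0.0, 0.0]], [[0.0, 0.001, -0.1], [0.0, 0.0, 0.0]], [[0.0, 0.001, -0.15], [0.0, -0.002, 0.0]], [[0.001, 0.001, -0.199], [0.0, -0.007, 0.0]], [[0.001, 0.001, -0.248], [0.0, -0.015, 0.0]]]
to [205, 200, 195, 190, 185]
[[[0.001, 0.0, -0.049], [0.0, -0.012, 0.0]], [[0.002, 0.0, -0.097], [0.0, -0.026, 0.0]], [[0.003, 0.0, -0.145], [0.0, -0.044, 0.0]], [[0.005, 0.0, -0.192], [0.0, -0.064, 0.0]], [[0.007, 0.0, -0.239], [0.0, -0.088, 0.0]]]
to [180, 175, 170, 165, 160]
[[[0.001, 0.0, -0.046], [0.0, -0.027, 0.0]], [[0.002, 0.0, -0.092], [0.0, -0.057, 0.0]], [[0.005, 0.0, -0.138], [0.0, -0.09, 0.0]], [[0.008, 0.0, -0.183], [0.0, -0.126, 0.0]], [[0.013, 0.0, -0.228], [0.0, -0.165, 0.0]]]
```

Call:
play_rows(series=[[[0.0, 0.001, -0.05], [0.0, 0.0, 0.0]], [[0.0, 0.001, -0.1], [0.0, 0.0, 0.0]], [[0.0, 0.001, -0.15], [0.0, -0.002, 0.0]], [[0.001, 0.001, -0.199], [0.0, -0.007, 0.0]], [[0.001, 0.001, -0.248], [0.0, -0.015, 0.0]]])

```text
clock: 8.48
tcp_pos: [0.5459, -0.0532, 0.1186]
orientation: [0.556, 0.713, -0.263, 0.338]
contact_force: [-0.6, -0.4, -2.0]
opening: 0.462
```

Call:
play_rows(series=[[[0.001, 0.0, -0.049], [0.0, -0.012, 0.0]], [[0.002, 0.0, -0.097], [0.0, -0.026, 0.0]], [[0.003, 0.0, -0.145], [0.0, -0.044, 0.0]], [[0.005, 0.0, -0.192], [0.0, -0.064, 0.0]], [[0.007, 0.0, -0.239], [0.0, -0.088, 0.0]]])

```text
clock: 8.9
tcp_pos: [0.5413, -0.0348, 0.1333]
orientation: [0.546, 0.7, -0.283, 0.363]
contact_force: [-0.5, 0.5, -1.7]
opening: 0.458
```

```bash
python3 - <<'E'
from h import *
s=sense();p,r=tcpfor(185,dy=-.7,dz=-.5)
print((p-s["tcp_pos"])*1e3,np.round(s["contact_force"],1),s["wrist_torque"],np.degrees((R.from_quat(s["orientation"]).inv()*r).as_rotvec()))
t=snap("scene"); crop(t,"s9.png",270,150,370,225,7)
t=snap("top"); crop(t,"t9.png",190,210,290,285,7)
E
```

```text
[ 0.00286785 -0.15936639 -0.65082692] [-0.5  0.5 -1.7] [-0.74423802 -0.13859688  0.02486709] [ 0.01097541  0.09326955 -0.01217451]
```

View pics/s9.png

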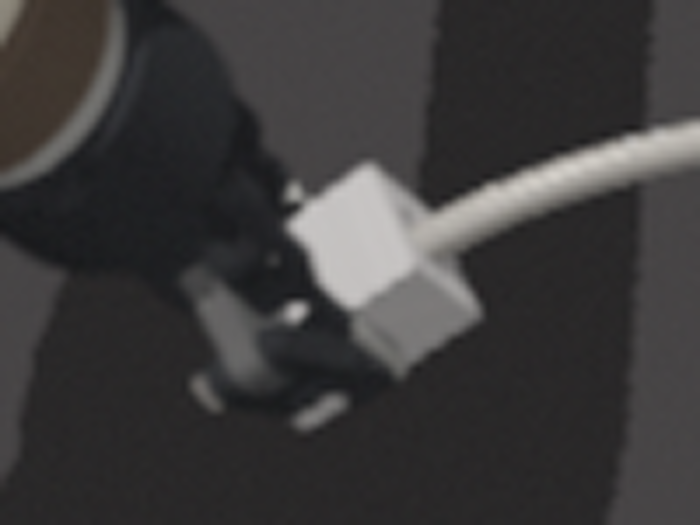

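View pics/t9.png

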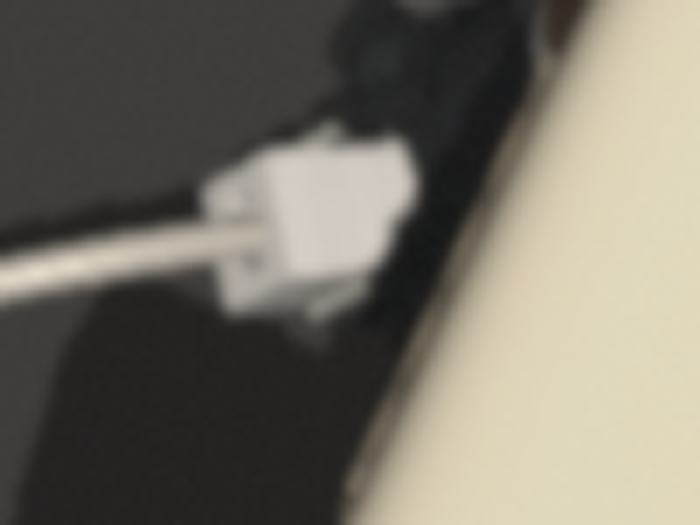

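Call:
play_rows(series=[[[0.001, 0.0, -0.046], [0.0, -0.027, 0.0]], [[0.002, 0.0, -0.092], [0.0, -0.057, 0.0]], [[0.005, 0.0, -0.138], [0.0, -0.09, 0.0]], [[0.008, 0.0, -0.183], [0.0, -0.126, 0.0]], [[0.013, 0.0, -0.228], [0.0, -0.165, 0.0]]])

```text
clock: 9.42
tcp_pos: [0.5366, -0.016, 0.1455]
orientation: [0.527, 0.675, -0.317, 0.408]
contact_force: [-0.2, 0.3, -2.1]
opening: 0.459
```

```bash
python3 - <<'E'
from h import *
check()
for k in range(3): follow([160-25*k-5*i for i in range(1,6)],dy=-.7,dz=-.5)
E
```

```text
t 9.42 tcp [ 0.5366 -0.016   0.1455] cmd-meas mm [-0.  -0.2 -0.7] deg 0.16 loc [151.3  -0.6 145.5] F [-0.2  0.3 -2.1] op 0.459
 j [-0.26  0.54  0.13  1.41  0.42  1.01]
to [155, 150, 145, 140, 135]
[[[0.0, 0.0, -0.045], [0.0, -0.04, 0.0]], [[0.001, 0.0, -0.089], [0.0, -0.08, 0.0]], [[0.004, 0.0, -0.134], [0.0, -0.12, 0.0]], [[0.008, 0.0, -0.179], [0.0, -0.159, 0.0]], [[0.013, 0.0, -0.223], [0.0, -0.199, 0.0]]]
to [130, 125, 120, 115, 110]
[[[0.0, 0.0, -0.045], [0.0, -0.04, 0.0]], [[0.001, 0.0, -0.09], [0.0, -0.08, 0.0]], [[0.004, 0.0, -0.135], [0.0, -0.12, 0.0]], [[0.008, 0.0, -0.179], [0.0, -0.159, 0.0]], [[0.013, 0.0, -0.224], [0.0, -0.198, 0.0]]]
to [105, 100, 95, 90, 85]
[[[0.0, 0.0, -0.045], [0.0, -0.036, 0.0]], [[0.0, 0.0, -0.091], [0.0, -0.069, 0.0]], [[0.002, 0.0, -0.137], [0.0, -0.098, 0.0]], [[0.005, 0.0, -0.184], [0.0, -0.125, 0.0]], [[0.009, 0.0, -0.23], [0.0, -0.148, 0.0]]]
```

Call:
play_rows(series=[[[0.0, 0.0, -0.045], [0.0, -0.04, 0.0]], [[0.001, 0.0, -0.089], [0.0, -0.08, 0.0]], [[0.004, 0.0, -0.134], [0.0, -0.12, 0.0]], [[0.008, 0.0, -0.179], [0.0, -0.159, 0.0]], [[0.013, 0.0, -0.223], [0.0, -0.199, 0.0]]])

```text
clock: 9.83
tcp_pos: [0.5315, 0.004, 0.1551]
orientation: [0.5, 0.641, -0.357, 0.459]
contact_force: [-0.2, 0.5, -1.5]
opening: 0.464
```

Call:
play_rows(series=[[[0.0, 0.0, -0.045], [0.0, -0.04, 0.0]], [[0.001, 0.0, -0.09], [0.0, -0.08, 0.0]], [[0.004, 0.0, -0.135], [0.0, -0.12, 0.0]], [[0.008, 0.0, -0.179], [0.0, -0.159, 0.0]], [[0.013, 0.0, -0.224], [0.0, -0.198, 0.0]]])

```text
clock: 10.25
tcp_pos: [0.5261, 0.0251, 0.1612]
orientation: [0.471, 0.604, -0.395, 0.508]
contact_force: [0.2, 0.0, -1.7]
opening: 0.457
```

Call:
play_rows(series=[[[0.0, 0.0, -0.045], [0.0, -0.036, 0.0]], [[0.0, 0.0, -0.091], [0.0, -0.069, 0.0]], [[0.002, 0.0, -0.137], [0.0, -0.098, 0.0]], [[0.005, 0.0, -0.184], [0.0, -0.125, 0.0]], [[0.009, 0.0, -0.23], [0.0, -0.148, 0.0]]])

```text
clock: 10.67
tcp_pos: [0.5206, 0.047, 0.1639]
orientation: [0.447, 0.574, -0.422, 0.541]
contact_force: [0.5, 0.8, -1.8]
opening: 0.459
```

```bash
python3 - <<'E'
from h import *
check()
t=snap("scene"); crop(t,"s10.png",330,100,450,190,6)
t=snap("top"); crop(t,"t10.png",110,210,230,300,6)
for a in ([81,77,73,69,65],[61,57,53,49,45]): follow(a,dy=-.7,dz=-.5)
E
```

```text
t 10.67 tcp [0.5206 0.047  0.1639] cmd-meas mm [ 0.1 -0.5 -0.6] deg 0.1 loc [ 86.3  -0.7 163.9] F [ 0.5  0.8 -1.8] op 0.459
 j [ 0.06  0.33 -0.05  1.2   0.06  1.38]
to [81, 77, 73, 69, 65]
[[[0.0, 0.0, -0.038], [0.0, -0.016, 0.0]], [[0.0, 0.0, -0.077], [0.0, -0.031, 0.0]], [[0.001, 0.0, -0.115], [0.0, -0.043, 0.0]], [[0.002, 0.0, -0.154], [0.0, -0.054, 0.0]], [[0.003, 0.0, -0.193], [0.0, -0.062, 0.0]]]
to [61, 57, 53, 49, 45]
[[[-0.001, 0.0, -0.039], [0.0, -0.007, 0.0]], [[-0.001, 0.0, -0.078], [0.0, -0.011, 0.0]], [[-0.001, 0.0, -0.118], [0.0, -0.013, 0.0]], [[0.0, 0.0, -0.158], [0.0, -0.014, 0.0]], [[0.0, 0.0, -0.198], [0.0, -0.014, 0.0]]]
```

View pics/s10.png

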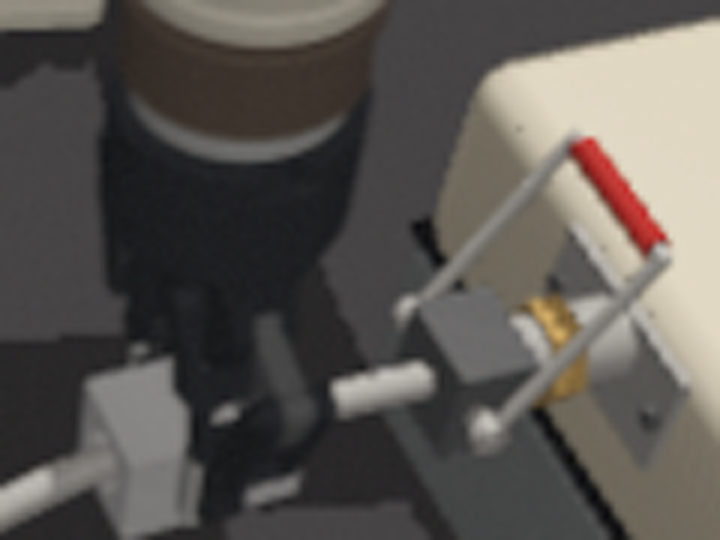

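View pics/t10.png

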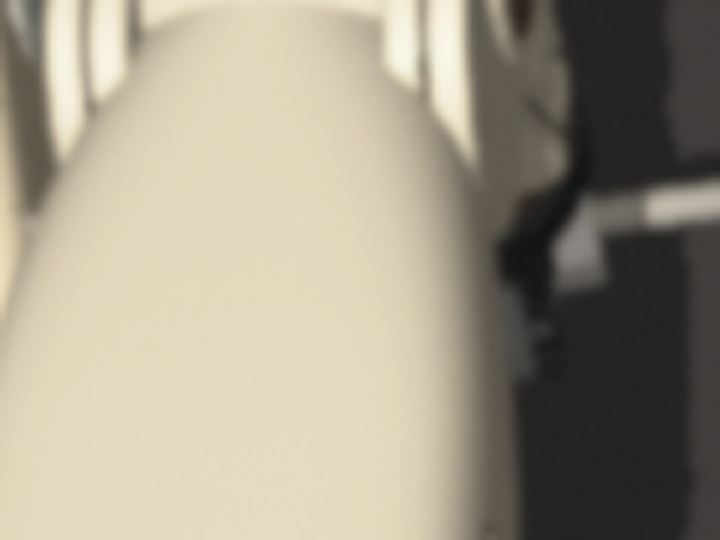

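Call:
play_rows(series=[[[0.0, 0.0, -0.038], [0.0, -0.016, 0.0]], [[0.0, 0.0, -0.077], [0.0, -0.031, 0.0]], [[0.001, 0.0, -0.115], [0.0, -0.043, 0.0]], [[0.002, 0.0, -0.154], [0.0, -0.054, 0.0]], [[0.003, 0.0, -0.193], [0.0, -0.062, 0.0]]])

```text
clock: 11.18
tcp_pos: [0.5161, 0.0654, 0.1644]
orientation: [0.437, 0.56, -0.432, 0.555]
contact_force: [0.0, 0.6, -2.2]
opening: 0.462
```

Call:
play_rows(series=[[[-0.001, 0.0, -0.039], [0.0, -0.007, 0.0]], [[-0.001, 0.0, -0.078], [0.0, -0.011, 0.0]], [[-0.001, 0.0, -0.118], [0.0, -0.013, 0.0]], [[0.0, 0.0, -0.158], [0.0, -0.014, 0.0]], [[0.0, 0.0, -0.198], [0.0, -0.014, 0.0]]])

```text
clock: 11.6
tcp_pos: [0.5112, 0.0847, 0.1647]
orientation: [0.435, 0.558, -0.435, 0.558]
contact_force: [-1.0, 0.4, -1.9]
opening: 0.457
```

```bash
python3 - <<'E'
from h import *
check()
t=snap("scene"); crop(t,"s11.png",330,100,450,190,6)
E
```

```text
t 11.60 tcp [0.5112 0.0847 0.1647] cmd-meas mm [-0.  -0.2 -0.3] deg 0.0 loc [ 47.5  -0.6 164.7] F [-1.   0.4 -1.9] op 0.457
 j [ 0.16  0.31 -0.07  1.18  0.    1.49]
```

View pics/s11.png

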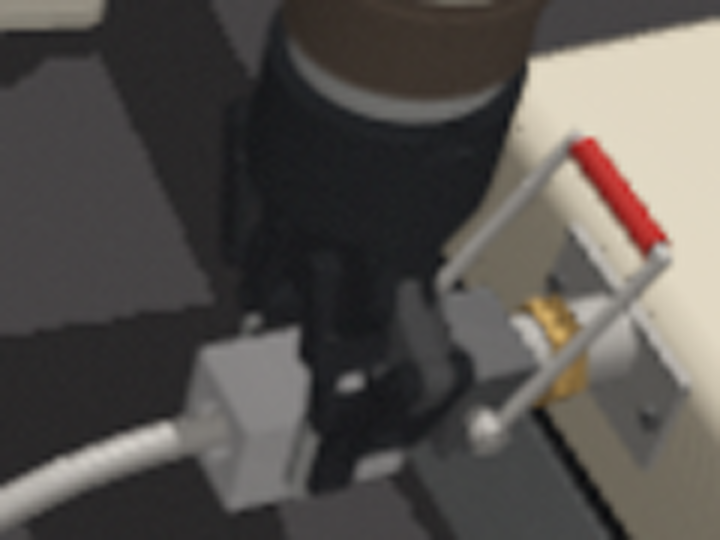

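Call:
play_rows(series=[[[0, 0, -0.035], [0, 0, 0]], [[0, 0, -0.07], [0, 0, 0]], [[0, 0, -0.09], [0, 0, 0]], [[0, 0, -0.1], [0, 0, 0]], [[0, 0, -0.1], [0, 0, 0]]])

```text
clock: 12.07
tcp_pos: [0.5088, 0.0942, 0.1647]
orientation: [0.435, 0.558, -0.435, 0.558]
contact_force: [-0.2, -1.1, -1.3]
opening: 0.459
```

Call:
play_rows(series=[[[0, 0, -0.01], [0, 0, 0]], [[0, 0, -0.015], [0, 0, 0]], [[0, 0, -0.015], [0, 0, 0]]])

```text
clock: 12.32
tcp_pos: [0.5085, 0.0954, 0.1647]
orientation: [0.435, 0.558, -0.435, 0.558]
contact_force: [-0.1, -0.3, -1.3]
opening: 0.46
```

Call:
play_rows(series=[[[0, 0, -0.01], [0, 0, 0]], [[0, 0, -0.01], [0, 0, 0]], [[0, 0, -0.01], [0, 0, 0]]])

```text
clock: 12.57
tcp_pos: [0.5083, 0.0964, 0.1647]
orientation: [0.435, 0.558, -0.435, 0.558]
contact_force: [0.2, 0.3, -2.2]
opening: 0.462
```

```bash
python3 - <<'E'
from h import *
applied([[0,0,-.125],[0,0,0]])
check()
t=snap("scene"); crop(t,"s12.png",360,110,440,170,9)
E
```

```text
t 12.57 tcp [0.5083 0.0964 0.1647] cmd-meas mm [-0.1  0.2 -0.3] deg 0.0 loc [ 35.4  -0.6 164.7] F [ 0.2  0.3 -2.2] op 0.462
 j [ 0.19  0.31 -0.07  1.18  0.    1.51]
```

View pics/s12.png

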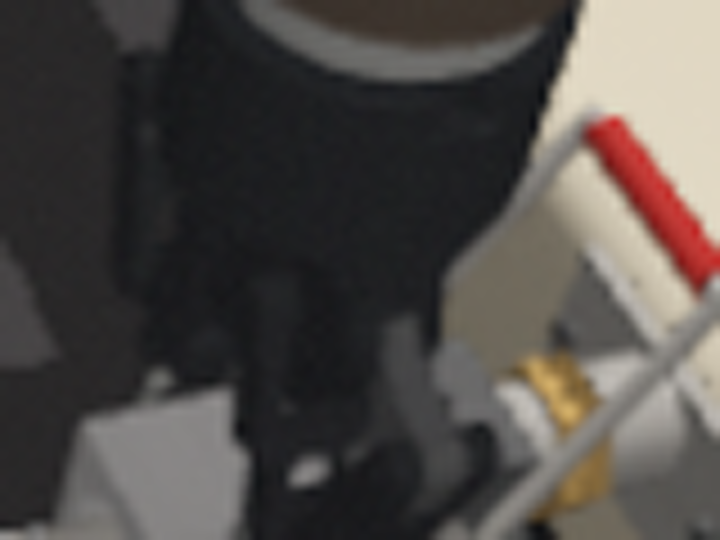

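Now small steps toward the port until the force shows contact.

Call:
play_rows(series=[[[0, 0, -0.01], [0, 0, 0]], [[0, 0, -0.01], [0, 0, 0]], [[0, 0, -0.01], [0, 0, 0]]])

```text
clock: 12.87
tcp_pos: [0.5081, 0.0974, 0.1647]
orientation: [0.435, 0.558, -0.435, 0.558]
contact_force: [-0.5, 1.6, -1.8]
opening: 0.463
```

Call:
play_rows(series=[[[0, 0, -0.01], [0, 0, 0]], [[0, 0, -0.01], [0, 0, 0]], [[0, 0, -0.01], [0, 0, 0]]])

```text
clock: 13.12
tcp_pos: [0.5078, 0.0983, 0.1647]
orientation: [0.435, 0.558, -0.435, 0.558]
contact_force: [-0.2, -0.6, -1.9]
opening: 0.459
```

Call:
play_rows(series=[[[0, 0, -0.01], [0, 0, 0]], [[0, 0, -0.01], [0, 0, 0]], [[0, 0, -0.01], [0, 0, 0]]])

```text
clock: 13.37
tcp_pos: [0.5078, 0.0983, 0.1648]
orientation: [0.435, 0.557, -0.435, 0.558]
contact_force: [1.1, -6.0, -1.8]
opening: 0.459
```

Call:
play_rows(series=[[[0, 0, -0.01], [0, 0, 0]], [[0, 0, -0.01], [0, 0, 0]], [[0, 0, -0.01], [0, 0, 0]]])

```text
clock: 13.62
tcp_pos: [0.5078, 0.0983, 0.1648]
orientation: [0.434, 0.556, -0.436, 0.559]
contact_force: [1.7, -8.0, -0.6]
opening: 0.461
```

Call:
play_rows(series=[[[0.01, 0, 0.01], [0, 0, 0]], [[0.02, 0, 0.01], [0, 0, 0]], [[0.03, 0, 0.01], [0, 0, 0]], [[0.035, 0, 0.01], [0, 0, 0]], [[0.035, 0, 0.01], [0, 0, 0]]])

```text
clock: 14.03
tcp_pos: [0.5083, 0.0985, 0.1617]
orientation: [0.435, 0.557, -0.435, 0.558]
contact_force: [1.2, -4.8, 0.4]
opening: 0.46
```

```bash
python3 - <<'E'
from h import *
applied([[0,0,-.04],[0,0,0]]);applied([[.035,0,.01],[0,0,0]])
check()
E
```

```text
t 14.03 tcp [0.5083 0.0985 0.1617] cmd-meas mm [-0.8  1.  -0.8] deg 0.14 loc [ 33.4  -0.2 161.7] F [ 1.2 -4.8  0.4] op 0.460
 j [ 0.19  0.31 -0.08  1.17 -0.    1.52]
```

Call:
play_rows(series=[[[0, 0, 0], [0, 0, 0]], [[0, 0, 0], [0, 0, 0]], [[0, 0, 0], [0, 0, 0]], [[0, 0, 0], [0, 0, 0]]], gripper=0.7)

```text
clock: 14.37
tcp_pos: [0.5075, 0.0999, 0.1613]
orientation: [0.435, 0.558, -0.434, 0.558]
contact_force: [-0.3, 0.8, 0.3]
opening: 0.702
```

Call:
play_rows(series=[[[-0.2, 0, 0], [0, 0, 0]], [[-0.4, 0, 0], [0, 0, 0]], [[-0.6, 0, 0], [0, 0, 0]], [[-0.8, 0, 0], [0, 0, 0]], [[-1, 0, 0], [0, 0, 0]]])

```text
clock: 14.78
tcp_pos: [0.5073, 0.0997, 0.2622]
orientation: [0.435, 0.558, -0.434, 0.558]
contact_force: [0.2, 0.5, 0.1]
opening: 0.705
```

```bash
python3 - <<'E'
from h import *
applied([[-1,0,0],[0,0,0]])
check()
t=snap("scene"); crop(t,"s13.png",340,100,440,175,8)
t=snap("top"); crop(t,"t13.png",110,210,230,300,6)
E
```

```text
t 14.78 tcp [0.5073 0.0997 0.2622] cmd-meas mm [ 0.1 -0.3 -1.3] deg 0.05 loc [ 31.9  -0.8 262.2] F [0.2 0.5 0.1] op 0.705
 j [0.19 0.26 0.12 1.42 0.   1.52]
```

View pics/s13.png

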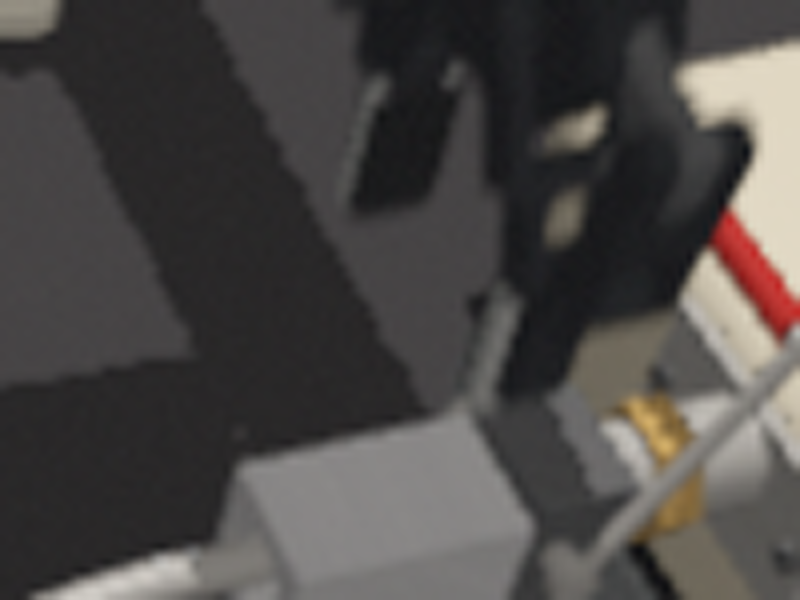

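View pics/t13.png

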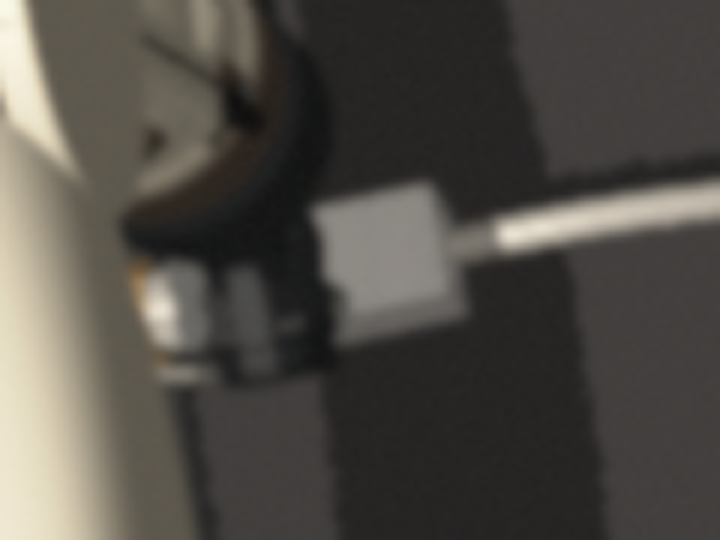

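Call:
play_rows(series=[[[-0.15, 0, 0], [0, 0, 0]], [[-0.3, 0, 0], [0, 0, 0]], [[-0.35, 0, 0], [0, 0, 0]], [[-0.35, 0, 0], [0, 0, 0]], [[-0.35, 0, 0], [0, 0, 0]]], gripper=0)

```text
clock: 15.3
tcp_pos: [0.5074, 0.0994, 0.2954]
orientation: [0.435, 0.558, -0.435, 0.558]
contact_force: [-0.2, 0.5, 0.1]
opening: 0.005
```

Call:
play_rows(series=[[[0, 0.01, -0.2], [0, 0, 0]], [[0, 0.01, -0.4], [0, 0, 0]], [[0, 0.01, -0.6], [0, 0, 0]], [[0, 0.01, -0.8], [0, 0, 0]], [[0, 0.01, -1], [0, 0, 0]]])

```text
clock: 15.72
tcp_pos: [0.4832, 0.1971, 0.2946]
orientation: [0.434, 0.558, -0.435, 0.557]
contact_force: [0.5, -0.4, -0.3]
opening: -0.002
```

Call:
play_rows(series=[[[0, 0, -0.04], [0, 0, 0]], [[0, 0, -0.04], [0, 0, 0]], [[0, 0, -0.04], [0, 0, 0]]])

```text
clock: 15.97
tcp_pos: [0.4828, 0.2001, 0.2952]
orientation: [0.434, 0.558, -0.435, 0.558]
contact_force: [-0.4, -0.3, 0.4]
opening: 0.003
```

```bash
python3 - <<'E'
from h import *
applied([[-.35,.01,-1.04],[0,0,0]])
check()
t=snap("scene"); crop(t,"s14.png",370,70,470,145,8)
s=t;h=s["pixels"].astype(int); 
t=snap("top"); crop(t,"t14.png",80,210,200,300,6)
b=L2W(-49,0,254);print(proj(s,b),proj(t,b),proj(s,sense()["tcp_pos"]))
v=rel(L2W(-72,0,242),down(D)); print(v)
E
```

```text
t 15.97 tcp [0.4828 0.2001 0.2952] cmd-meas mm [0.2 0.5 0.7] deg 0.11 loc [-7.140e+01 -1.000e-01  2.952e+02] F [-0.4 -0.3  0.4] op 0.003
 j [ 0.39  0.27  0.21  1.51 -0.    1.72]
[[431.66184562 132.25558112]] [[120.704062   257.28971998]] [[448.85379799 113.56640096]]
[ 5.38988795e-01 -2.46153567e-03 -1.95377977e-03  1.97220896e-04
 -2.31075783e-05 -4.48869423e-04]
```

View pics/s14.png

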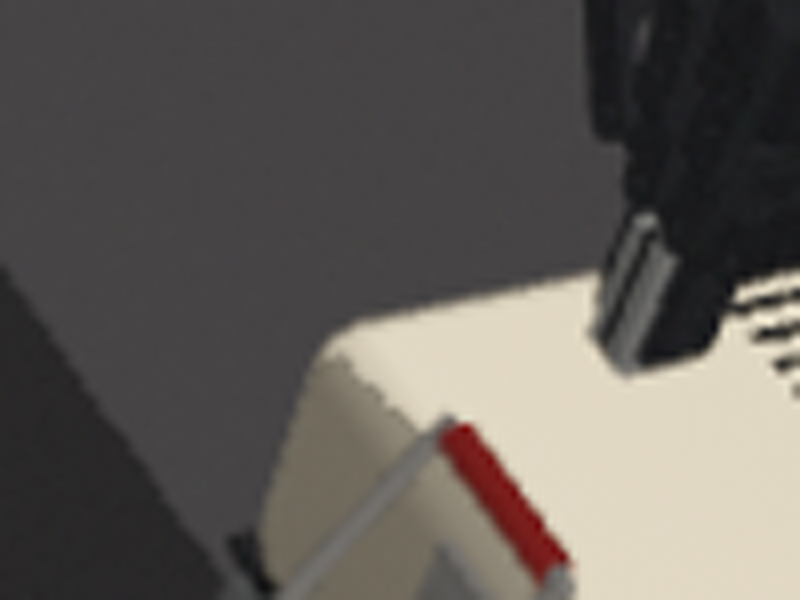

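View pics/t14.png

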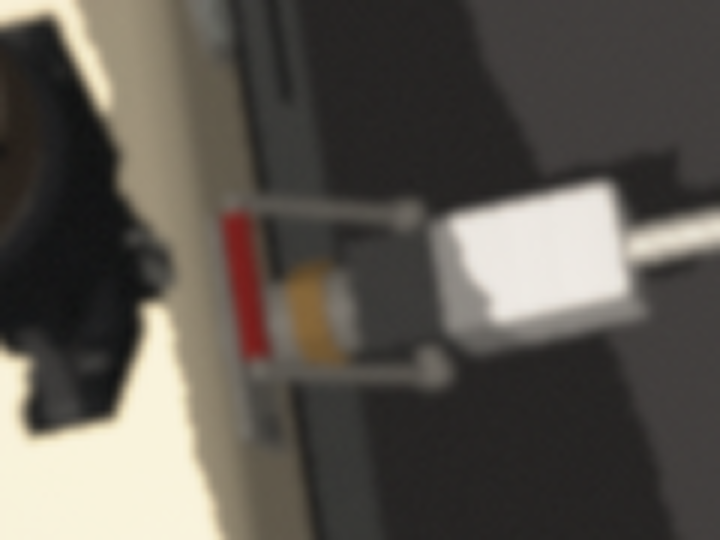

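```bash
python3 - <<'E'
from h import *
t=snap("top"); s=snap("scene")
crop(t,"t15.png",140,232,195,272,14); crop(s,"s15.png",350,140,420,190,11)
for x,y in((64,20),(64,-20),(0,20),(0,-20)):
    P=L2W(x,y,195.4); print(x,y,(proj(t,P)[0]-[140,232]+.5)*14,(proj(s,P)[0]-[350,140]+.5)*11)
E
```

```text
64 20 [572.82924924 131.60832316] [299.01568539 358.11006676]
64 -20 [621.58196627 388.33485765] [210.37781016 201.22526846]
0 20 [154.06201178 225.48547129] [620.99549068 282.23985431]
0 -20 [199.24738955 483.58406833] [524.69679735 129.29960183]
```

View pics/t15.png

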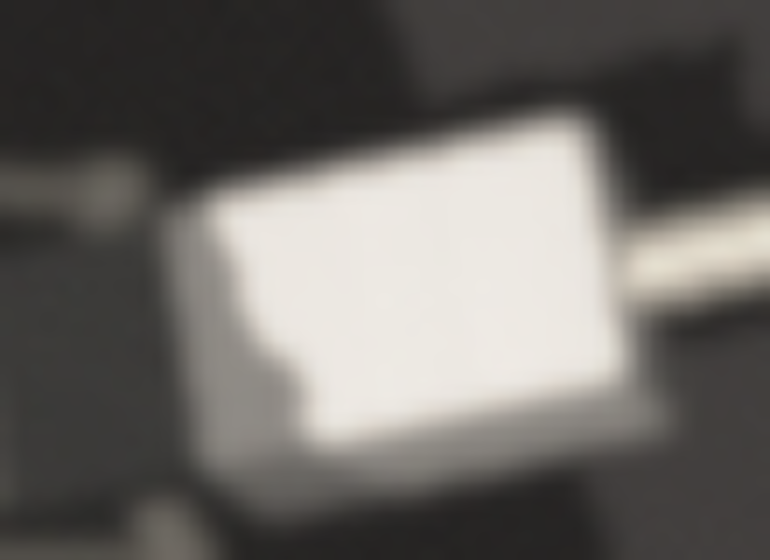

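View pics/s15.png

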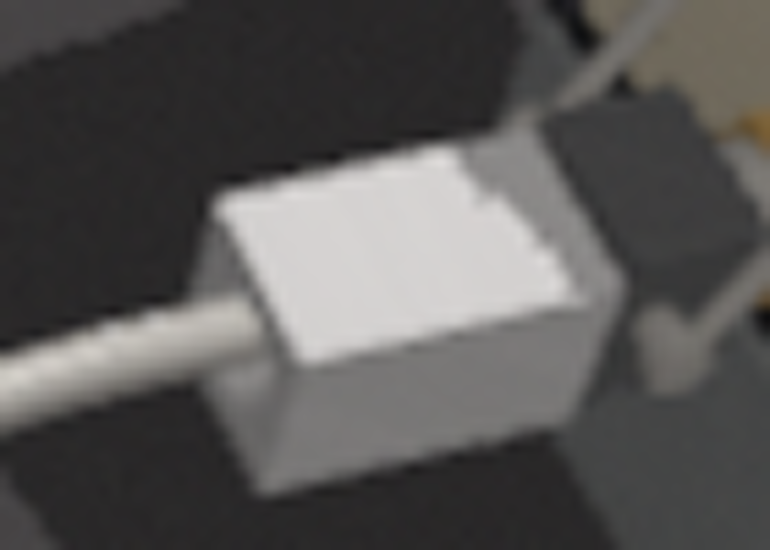

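Call:
play_rows(series=[[[0.14, 0, 0], [0, 0, 0]], [[0.28, 0, 0], [0, 0, 0]], [[0.42, 0, 0], [0, 0, 0]], [[0.53, 0, 0], [0, 0, 0]], [[0.53, 0, 0], [0, 0, 0]]])

```text
clock: 16.58
tcp_pos: [0.482, 0.1991, 0.2408]
orientation: [0.434, 0.558, -0.436, 0.557]
contact_force: [0.3, -0.2, -0.1]
opening: 0.004
```

```bash
python3 - <<'E'
from h import *
applied([[.53,0,0],[0,0,0]])
check()
t=snap("scene"); crop(t,"s16.png",390,90,470,150,9)
E
```

```text
t 16.58 tcp [0.482  0.1991 0.2408] cmd-meas mm [1.  1.5 2.1] deg 0.27 loc [-70.6  -1.1 240.8] F [ 0.3 -0.2 -0.1] op 0.004
 j [ 0.39  0.28  0.09  1.38 -0.    1.72]
```

View pics/s16.png

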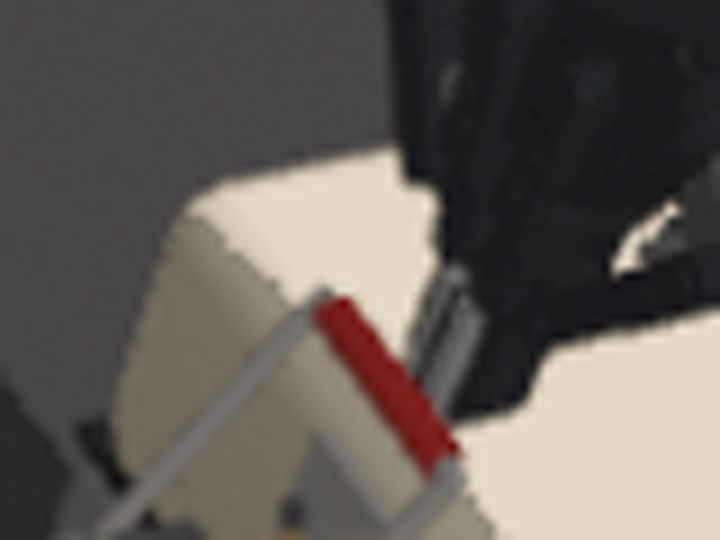

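Call:
play_rows(series=[[[-0.03, 0, 0.1], [0, 0, 0]], [[-0.05, 0, 0.19], [0, 0, 0]], [[-0.07, 0, 0.28], [0, 0, 0]], [[-0.08, 0, 0.37], [0, 0, 0]], [[-0.09, 0, 0.46], [0, 0, 0]]])

```text
clock: 17.05
tcp_pos: [0.4952, 0.1547, 0.2532]
orientation: [0.436, 0.557, -0.434, 0.558]
contact_force: [-0.4, 1.1, -1.3]
opening: -0.002
```

Call:
play_rows(series=[[[0, 0, 0.09], [0, 0, 0]], [[0.01, 0, 0.18], [0, 0, 0]], [[0.03, 0, 0.27], [0, 0, 0]], [[0.07, 0, 0.36], [0, 0, 0]], [[0.12, 0, 0.45], [0, 0, 0]]])

```text
clock: 17.47
tcp_pos: [0.5055, 0.1111, 0.2398]
orientation: [0.435, 0.558, -0.435, 0.558]
contact_force: [-0.5, 1.2, -0.7]
opening: 0.001
```

```bash
python3 - <<'E'
from h import *
applied([[.03,0,.91],[0,0,0]])
check()
t=snap("scene"); crop(t,"s17.png",350,90,450,165,8)
E
```

```text
t 17.47 tcp [0.5055 0.1111 0.2398] cmd-meas mm [-0.3  1.2  0.1] deg 0.02 loc [2.040e+01 2.000e-01 2.398e+02] F [-0.5  1.2 -0.7] op 0.001
 j [ 0.22  0.27  0.07  1.37 -0.    1.54]
```

View pics/s17.png

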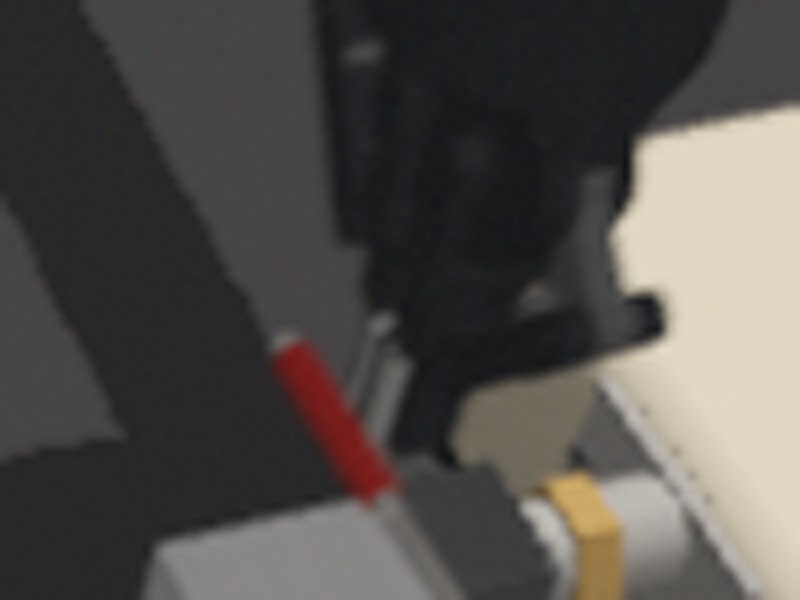

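Call:
play_rows(series=[[[0.03, 0, 0.05], [0, 0, 0]], [[0.06, 0, 0.09], [0, 0, 0]], [[0.1, 0, 0.14], [0, 0, 0]], [[0.14, 0, 0.18], [0, 0, 0]], [[0.14, 0, 0.18], [0, 0, 0]]])

```text
clock: 17.93
tcp_pos: [0.5094, 0.0941, 0.2249]
orientation: [0.434, 0.558, -0.435, 0.557]
contact_force: [0.5, 0.5, -0.3]
opening: -0.001
```

Call:
play_rows(series=[[[0, 0, -0.04], [0, 0, 0]], [[-0.1, 0, -0.04], [0, 0, 0]], [[-0.2, 0, -0.04], [0, 0, 0]], [[-0.26, 0, -0.04], [0, 0, 0]], [[-0.26, 0, -0.04], [0, 0, 0]]])

```text
clock: 18.35
tcp_pos: [0.5102, 0.099, 0.2552]
orientation: [0.436, 0.556, -0.433, 0.559]
contact_force: [0.8, -0.7, 0.2]
opening: -0.001
```

```bash
python3 - <<'E'
from h import *
applied([[-.12,0,.14],[0,0,0]])
check()
s=snap("scene"); crop(s,"s18.png",340,90,440,165,8)
t=snap("top")
b=[]
for c in(s,t):
    h=c["pixels"].astype(int); m=((h[:,:,0]>100)&(h[:,:,1]<65)&(h[:,:,2]<65)); ys,xs=np.where(m); print(len(xs)); b.append((xs.mean(),ys.mean()))
P,e=tri(s,b[0],t,b[1]); print(w2l(P),e)
E
```

```text
t 18.35 tcp [0.5102 0.099  0.2552] cmd-meas mm [-1.6 -0.2 -3.3] deg 0.31 loc [ 33.4   1.9 255.2] F [ 0.8 -0.7  0.2] op -0.001
 j [ 0.19  0.27  0.1   1.4  -0.    1.52]
113
122
[193.84163033  11.55777064 226.25171898] 0.04162488929338505
```

View pics/s18.png

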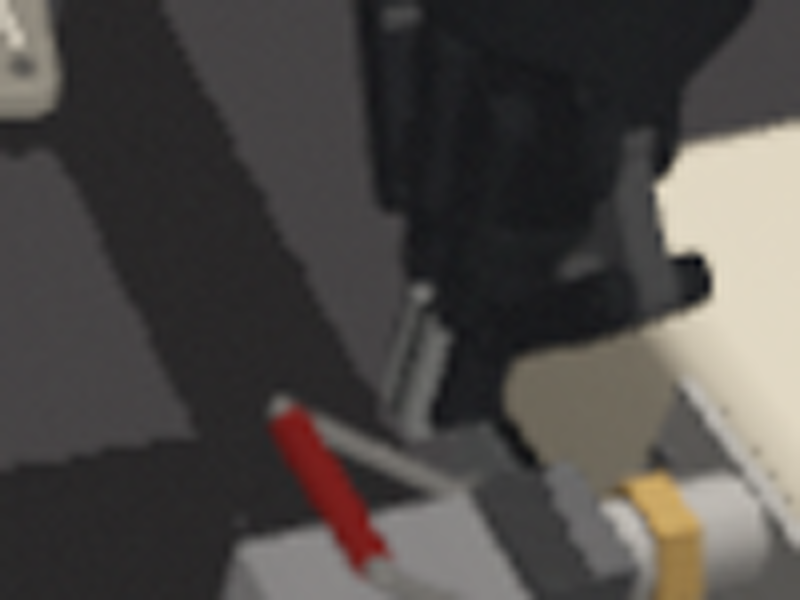

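```bash
python3 - <<'E'
from h import *
print(w2l(getcmd()[0]))
for x,z in((57,252),(58,240),(66,225),(73,210),(76,200)): print(x,z,np.round(rel(L2W(x,0,z),down(D)),3))
E
```

```text
[ 33.19551849   0.25895858 251.89705936]
57 252 [-0.001 -0.003  0.238  0.    -0.    -0.   ]
58 240 [ 0.119 -0.003  0.248  0.    -0.    -0.   ]
66 225 [ 0.269 -0.003  0.328  0.    -0.    -0.   ]
73 210 [ 0.419 -0.003  0.398  0.    -0.    -0.   ]
76 200 [ 0.519 -0.003  0.428  0.    -0.    -0.   ]
```

Call:
play_rows(series=[[[0, 0, 0.08], [0, 0, 0]], [[0, 0, 0.16], [0, 0, 0]], [[0, 0, 0.24], [0, 0, 0]], [[0.06, 0, 0.25], [0, 0, 0]], [[0.12, 0, 0.25], [0, 0, 0]]])

```text
clock: 18.87
tcp_pos: [0.5152, 0.0734, 0.2397]
orientation: [0.435, 0.557, -0.435, 0.557]
contact_force: [-0.3, -0.1, -0.5]
opening: -0.001
```

Call:
play_rows(series=[[[0.05, 0, 0.03], [0, 0, 0]], [[0.1, 0, 0.06], [0, 0, 0]], [[0.15, 0, 0.08], [0, 0, 0]], [[0.2, 0, 0.1], [0, 0, 0]], [[0.25, 0, 0.13], [0, 0, 0]]])

```text
clock: 19.28
tcp_pos: [0.5179, 0.0619, 0.2146]
orientation: [0.435, 0.558, -0.434, 0.558]
contact_force: [-1.1, 1.0, -0.2]
opening: -0.002
```

```bash
python3 - <<'E'
from h import *
applied([[.37,0,.38],[0,0,0]])
check()
s=snap("scene"); crop(s,"s19.png",340,90,440,165,8)
E
```

```text
t 19.28 tcp [0.5179 0.0619 0.2146] cmd-meas mm [-0.   0.   0.3] deg 0.05 loc [ 71.2   0.3 214.6] F [-1.1  1.  -0.2] op -0.002
 j [0.12 0.29 0.03 1.31 0.   1.44]
```

View pics/s19.png

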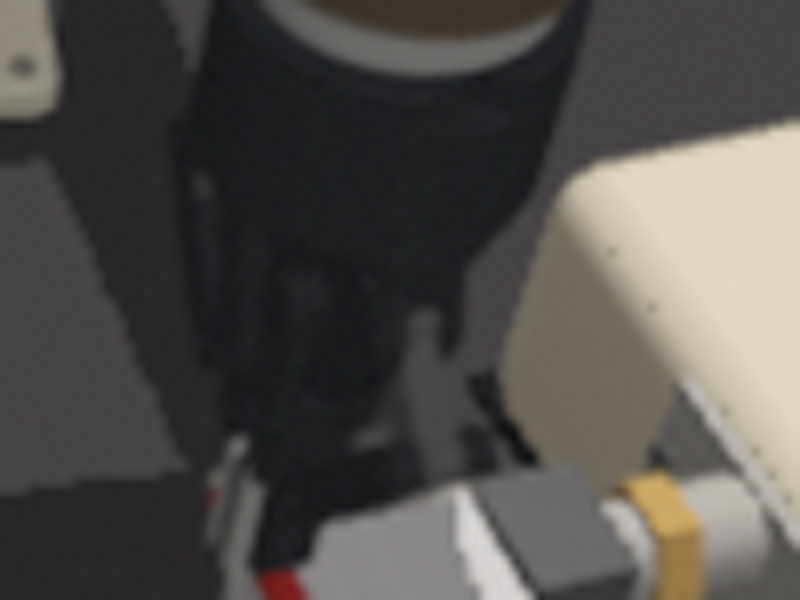

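```bash
python3 - <<'E'
from h import *
s=snap("scene"); crop(s,"s20.png",340,130,420,190,9)
t=snap("top"); crop(t,"t20.png",130,220,210,280,9)
for f in (.6,.5,.45,.4,.35,.3,.2):
  for y in (25,-25):
    P=L2W(-10+83*np.cos(f),y,180+83*np.sin(f)); print(f,y,(proj(s,P)[0]-[340,130]+.5)*9)
print((proj(s,L2W(71.2,0,214.6))-[340,130]+.5)*9)
E
```

```text
0.6 25 [395.59069033 298.38551866]
0.6 -25 [300.25374115 136.48927794]
0.5 25 [370.43404723 324.7909518 ]
0.5 -25 [276.59213642 162.99744039]
0.45 25 [358.99754986 338.06539513]
0.45 -25 [265.87565974 176.35408309]
0.4 25 [348.35676907 351.3356577 ]
0.4 -25 [255.93416141 189.72680468]
0.35 25 [338.53363375 364.56370605]
0.35 -25 [246.78794729 203.07723719]
0.3 25 [329.54693382 377.71244387]
0.3 -25 [238.45432975 216.36786348]
0.2 25 [314.14254651 403.6290071 ]
0.2 -25 [224.27939925 242.62462214]
[[283.20900046 266.6552011 ]]
```

View pics/s20.png

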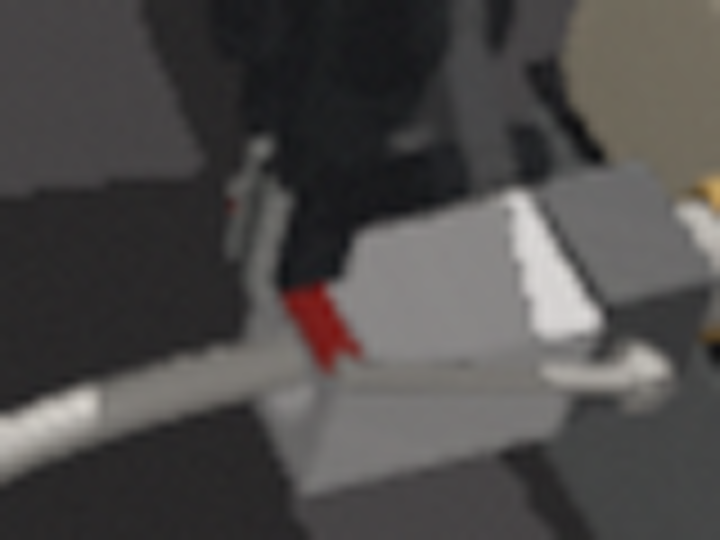

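View pics/t20.png

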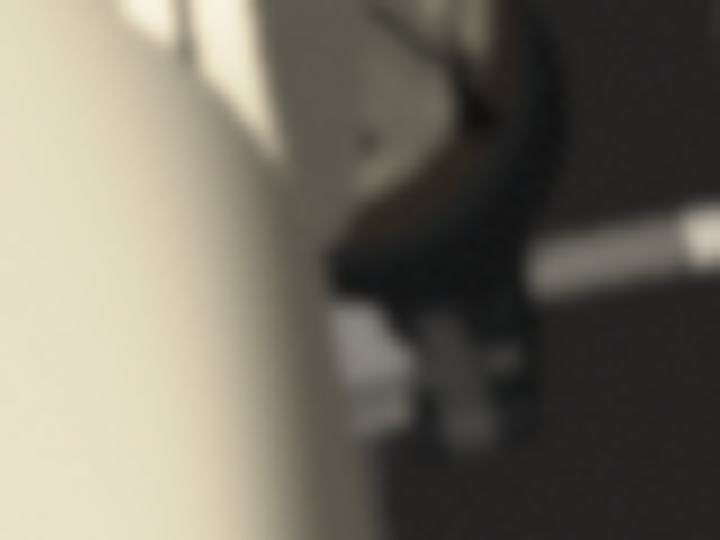

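Call:
play_rows(series=[[[0.04, 0, 0.02], [0, 0, 0]], [[0.08, 0, 0.03], [0, 0, 0]], [[0.11, 0, 0.04], [0, 0, 0]], [[0.14, 0, 0.04], [0, 0, 0]], [[0.14, 0, 0.04], [0, 0, 0]]])

```text
clock: 19.85
tcp_pos: [0.5186, 0.0578, 0.2004]
orientation: [0.435, 0.558, -0.435, 0.557]
contact_force: [-0.5, -0.5, -0.8]
opening: 0.001
```

Call:
play_rows(series=[[[0.01, 0, 0], [0, 0, 0]], [[0.02, 0, 0], [0, 0, 0]], [[0.02, 0, 0], [0, 0, 0]]])

```text
clock: 20.1
tcp_pos: [0.519, 0.0579, 0.1991]
orientation: [0.435, 0.558, -0.435, 0.558]
contact_force: [-0.3, 1.1, -0.1]
opening: 0.0
```

Call:
play_rows(series=[[[0.01, 0, 0], [0, 0, 0]], [[0.02, 0, 0], [0, 0, 0]], [[0.02, 0, 0], [0, 0, 0]]])

```text
clock: 20.35
tcp_pos: [0.5192, 0.0578, 0.1975]
orientation: [0.435, 0.557, -0.434, 0.558]
contact_force: [-1.2, -0.1, 1.5]
opening: 0.004
```

```bash
python3 - <<'E'
from h import *
applied([[.18,0,.04],[0,0,0]])
check()
s=snap("scene"); crop(s,"s21.png",340,130,420,190,9)
for f in (.2,.151):
  for y in (25,-25):
    P=L2W(-10+83*np.cos(f),y,180+83*np.sin(f)); print(f,y,(proj(s,P)[0]-[340,130]+.5)*9)
E
```

```text
t 20.35 tcp [0.5192 0.0578 0.1975] cmd-meas mm [-0.3  0.2 -0.6] deg 0.04 loc [ 75.4   0.5 197.5] F [-1.2 -0.1  1.5] op 0.004
 j [ 0.11  0.3  -0.    1.27  0.    1.44]
0.2 25 [314.14254651 403.6290071 ]
0.2 -25 [224.27939925 242.62462214]
0.151 25 [307.86645461 416.07638156]
0.151 -25 [218.56622928 255.26495257]
```

View pics/s21.png

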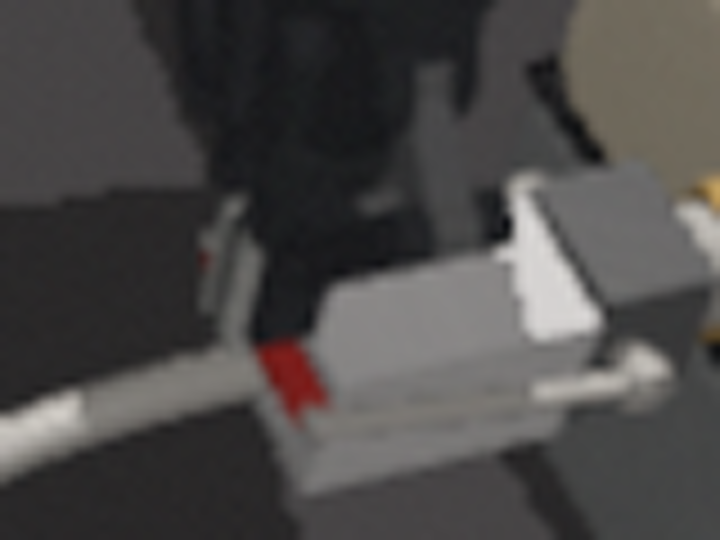

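Call:
play_rows(series=[[[0.01, 0, 0], [0, 0, 0]], [[0.01, 0, 0], [0, 0, 0]], [[0.01, 0, 0], [0, 0, 0]]])

```text
clock: 20.65
tcp_pos: [0.5193, 0.0578, 0.1973]
orientation: [0.435, 0.557, -0.434, 0.558]
contact_force: [-0.7, 0.1, 6.1]
opening: -0.005
```

Call:
play_rows(series=[[[0.01, 0, 0], [0, 0, 0]], [[0.01, 0, 0], [0, 0, 0]], [[0.01, 0, 0], [0, 0, 0]]])

```text
clock: 20.9
tcp_pos: [0.5193, 0.0578, 0.1971]
orientation: [0.435, 0.557, -0.434, 0.558]
contact_force: [-2.8, -0.5, 9.4]
opening: 0.0
```

The tip stopped hard at z≈197 mm, where the shut bar's top should be (197.5). I'm lifting clear and checking.

Call:
play_rows(series=[[[-0.1, 0, 0], [0, 0, 0]], [[-0.3, 0, 0], [0, 0, 0]], [[-0.6, 0, 0], [0, 0, 0]], [[-0.8, 0, 0], [0, 0, 0]], [[-1, 0, 0], [0, 0, 0]]])

```text
clock: 21.32
tcp_pos: [0.5191, 0.0579, 0.2968]
orientation: [0.435, 0.557, -0.434, 0.558]
contact_force: [1.0, -0.8, 0.6]
opening: 0.002
```

Call:
play_rows(series=[[[0, -0.25, 0], [0, 0, 0]], [[0, -0.5, 0], [0, 0, 0]], [[0, -0.75, 0], [0, 0, 0]], [[0, -1, 0], [0, 0, 0]], [[0, -1, 0], [0, 0, 0]]])

```text
clock: 21.73
tcp_pos: [0.418, 0.0327, 0.2957]
orientation: [0.434, 0.558, -0.435, 0.557]
contact_force: [-0.3, 0.0, -0.2]
opening: -0.0
```

Call:
play_rows(series=[[[0, -0.25, 0], [0, 0, 0]], [[0, -0.5, 0], [0, 0, 0]], [[0, -0.5, 0], [0, 0, 0]]])

```text
clock: 21.98
tcp_pos: [0.3701, 0.0207, 0.2955]
orientation: [0.434, 0.558, -0.435, 0.557]
contact_force: [-1.2, -0.0, -0.2]
opening: -0.001
```

```bash
python3 - <<'E'
from h import *
s=snap("scene","s22f.png"); crop(s,"s22.png",340,130,420,190,9)
t=snap("top"); crop(t,"t22.png",110,220,190,280,9)
x=sense();print(x["clock"],x["contact_force"])
for y in (25,-25):
    P=L2W(-10+83*np.cos(.151),y,180+83*np.sin(.151)); print(y,(proj(s,P)[0]-[340,130]+.5)*9,(proj(t,P)[0]-[110,220]+.5)*9)
E
```

```text
22.0833 [ 0.68476219 -0.20344811  1.03766677]
25 [307.86645461 416.07638156] [670.352597   167.14179569]
-25 [218.56622928 255.26495257] [709.80756276 372.76952799]
```

View pics/s22.png

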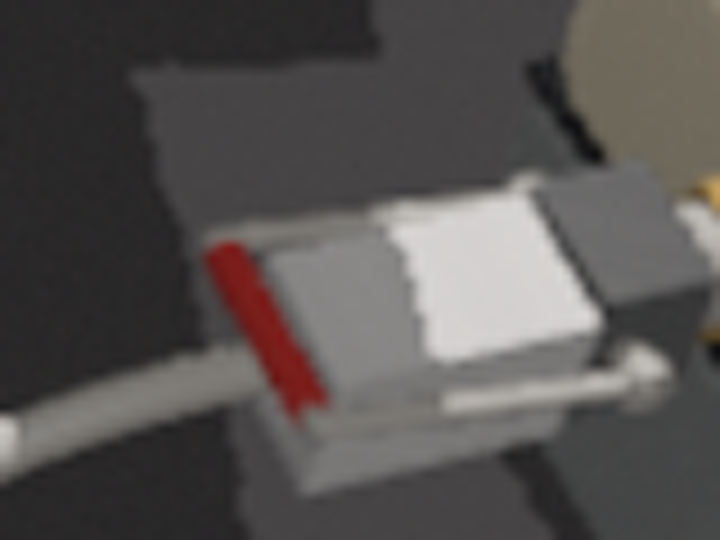

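View pics/t22.png

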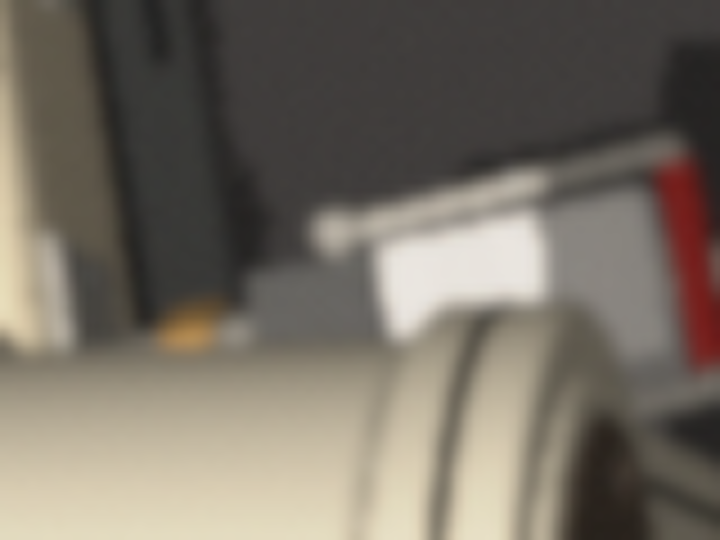

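View pics/s22f.png

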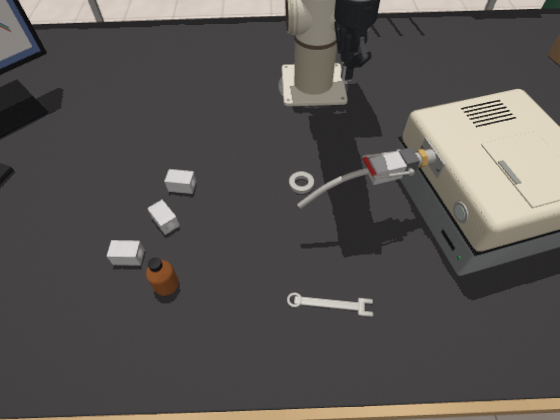

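```bash
python3 - <<'E'
from workcell import finish_job
print(finish_job())
E
```

```text
the job is handed in; nothing more can be done
None
```

The heat block is on the gas line, up against the heated port, with the bail swung over and down behind it. I handed the job in at about 22 s of the 64 s allowed, and no verdict is reported.

- **Block:** I took the one farthest to the robot's left (scene pixel 210,206), threaded it on at the 40° tail and turned it with the bend. There was no contact force beyond sensor noise until it met the port. It stopped there at 6–8 N, about 1.3 mm further in than my estimate, which is within my measuring error.
- **Bail:** I pushed the bar over from behind with shut fingers and pressed it down. It met a hard stop with the fingertip at 197 mm, where the shut bar's top should be (197.5 mm). The press reached 9 N.
- **Last pictures:** The bar lies behind the block. There is no visible gap at the port, and bar-to-block spacing in the top view puts any gap under about 1 mm. The wrench, flask, ring and the other three blocks look undisturbed, and the gripper touches nothing.
- **Disagreements:** The bar's ends appear about 1 pixel (2–3 mm) off the calculated shut position. In the top view one far corner of the block was about 1.5 pixels out. Both are about the size of the camera offset I saw elsewhere, so I went by the force stops.

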